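Tighten the filter manifold's recessed hex screw

ROBOT

A 6-joint arm with a two-finger parallel gripper is mounted at the origin on the work surface. World frame = base frame: x ahead of the robot, y to its left, z up, the work surface at z = 0. Lengths are in m, angles in rad, forces in N, time in s.
With the tool pointing down it reaches from about 0.25 to 0.85 m from the base axis. Payload 12.5 kg.
Tool frame: the origin (TCP) lies midway between the tips of the shut fingers; the grasp point (between the pads) lies 19 mm behind it; y points along the fingers, z is the direction in which the jaws open and shut, and the axes are right-handed (so a half turn about y gives the same grasp; the last joint's range is limited). The gripper opens to 93 mm and grips with 3 to 60 N. Pads are 15 mm wide; open, the fingers measure 128 mm over their backs; the gripper's body (75 mm by 188 mm) begins 65 mm behind the grasp point.
Start: joints at [1.176, 0.351, 1.652, -0, 1.139, -0.085], TCP at [0.168, 0.524, 0.219] pointing down, gripper open.
Joint ranges: [-2.75, 2.75], [-0.79, 2.1], [0.01, 2.65], [-1.57, 4.71], [0.07, 3.14], [-2.87, 2.87]. Speed limits (rad/s): [2.22, 2.22, 2.79, 3.14, 3.14, 3.14].

INTERFACE

Orientations are given as a 3x3 rotation matrix whose columns are the frame's x, y, z axes.
In Python, from plant import get_state, eyes, sign_off gives the robot as it stands. The module is installed in compiled form; this text tells all that it offers.
- The arm moves only by the tool apply_moves, never from a script. Its argument "plan" is a list of rows, each an object of numbers: "x", "y", "z": the shift along the tool's x, y, z in cm; "ax", "ay", "az": the turn, a rotation vector about the tool's x, y, z in rad; "grip": the finger opening in cm, from 0 to 9.3. A call has 1 to 5 rows; each row is the pose to reach, as a shift and turn from the pose measured when the call began, along the tool's axes at that moment; what a row does not reach only later rows make up. A row lasts 1/10 s, in which the tool goes at most 50 mm and 8.59 degrees, less where a joint would pass 70% of its speed; a pose out of reach is approached as far as the arm can. A call with a gripper value outside its range is refused whole. The fingers move at their own pace and stop on an object; the grip force is fixed at half the most. Time passes only in rows, so rows that repeat a pose let the fingers close. It gives the time, the measured TCP pose, the force and the opening at its end, in the units of the state.
- get_state(): the state, without advancing time (a new reading comes with each control period).
- eyes.capture(name): name is "scene" or "top"; returns (picture, depth): 420x560x3 uint8, blue, green, red; 420x560 float32, m along the optical axis (not along the pixel's ray), 0 where there is no reading.
- eyes.camera_params(name): a dict with "fx", "fy", "cx", "cy" (pixels), "R" (3x3) and "t" (3): a world point X has camera coordinates R X + t. Camera axes: x right, y down, z forward; pixel columns grow to the right and rows downward; lengths in m; the calibration is good to about 2 mm. A picture is of the moment at which its call begins. camera_params takes no time and is no camera call.
- sign_off(): hands the job in, once; it reports no verdict.
The state is a dict: "time_s": time; "q": joint angles; "dq": joint speeds; "effort": joint torques, N m; "ee_pos": TCP position; "ee_rot": TCP orientation; "ft_force": force on the tool from outside, world axes, zero at the start; "ft_torque": the same for the moment, N m; "grip_width": finger opening in m.
Only numpy, scipy, OpenCV 4.12 (cv2) and the standard library are available. Lean on these libraries where they do the work, as an engineer would, in place of code of your own. Each camera call takes 0.05 s, during which the arm holds its last target.

TASK

Take the orange T-handle hex key from the rack, feel for the brass screw's hex socket at the bottom of the round well in the grey filter manifold, push the key home in it and turn the screw clockwise, regrasping as needed, until it is tight against its stop. Then stand the orange key back upright in the rack pocket it came from and let go, leaving the other keys and everything else on the bench where they are.

Things in the scene. Friction and masses are not known exactly. Their poses are not given: they have to be found in the camera images.
- manifold: Fixed grey filter manifold block, 84 x 84 mm, its top 70 mm above the bench, on a 6 mm steel plate. Origin at bench level under the block's centre, on the axis of its well; z up. A tall canister on its -y side keeps a wide gripper from turning all the way round over the block: let the fingers close roughly along this body's x, within about 0.6 rad either way.
- canister (a point): Top centre of the white filter canister with grey head (radius 45 mm, 220 mm tall) on the manifold's plate: 135 mm from the manifold's origin along its -y, 220 mm above the bench. Fixed obstacle.
- well (a point): Centre of the mouth of the round well (47 mm wide) in the block's top. The screw's flat brass face lies 25 mm below (45 mm above the bench), the ledge round it 3 mm lower. Screw axis up to 4 mm off the well's in x and y, hex angle any: neither reported, find them by touch or sight. Hex socket 18.5 mm across flats, sharp-edged, 16 mm deep: a seated key's tip is 29 mm above the bench.
- screw (a joint): Angle of the brass screw about its vertical axis, rad; grows as it is turned clockwise seen from above, does not rise or sink. Stands between 0 and 0.6 at the start; a rigid stop at 2.9 (tight). Friction about 0.08 N m; it stays where it is left. Its zero tells nothing of how the hex stands.
- rack: Fixed black rack, 60 x 236 mm, 50 mm high, origin at bench level under its centre, long side along its y. Three round pockets, 31 mm wide, 40 mm deep (their floors 10 mm above the bench) with centres at y = -80, 0 and +80 mm, each holding one key, in any order.
- key_orange: The key to use: steel hex key 17 mm across flats, 94 mm long, 0.1 to 0.22 kg, standing tip down in the rack. Origin at its tip's centre, z up the shaft. Round collar 26 mm wide from 31 to 58 mm up, tapered below; orange bar handle 60 mm (x) by 18 mm (y), from 68 to 94 mm up. Fits the socket with 0.75 mm to spare all round and about 0.18 rad of play either way.
- key_orange_tip (a point): Centre of the orange key's tip (the same point as its origin). The tip tapers from 12 mm diameter to 17 mm over its lowest 4 mm; the hex runs from 4 to 28 mm up, flats across the key's x, corners on its y.
- key_green: Green T-handle key of the same form but 12 mm across flats: too small, spins in the socket. Bystander.
- key_yellow: Yellow T-handle key of the same form but 22 mm across flats: too big. Bystander.
- tub: Black tub with a white cap, 62 mm diameter, 85 mm tall, near the manifold. Origin under its centre. Bystander.
- bracket_a: Aluminium U bracket 50 x 40 mm, 34 mm tall, near the manifold. Origin under its centre. Bystander.
- bracket_b: The same kind of bracket, lying between rack and manifold. Bystander.
- gauge: Pressure gauge lying face up, 40 mm diameter, 16 mm high, with a brass stub to its +x. Origin under the dial. Bystander.
- brush: Brush lying behind the rack, about 150 mm long along its x and under 40 mm high. Bystander.
- drip_plate: Black round drip plate, 140 mm diameter, 14 mm high, at the back. Bystander.
Not all that is in view belongs to the job. Leave any pink or purple look-alike of the key_orange alone.

How it is judged:
By the outcome, as a careful person would: the job done as asked, in the order asked, and still so for the second after the job is handed in, with the robot touching nothing.
It also fails if it takes over 72 s, if anything falls off the work surface, if the arm or the gripper's body presses on something with over 40 N, if the wrist force passes 120 N, or if a joint passes its speed limit or range.

## Working session

There is one attempt and no reset: what is moved stays moved. The work goes in short steps, Python scripts to look and compute and a tool call to move; the robot and the scene stay as the last step left them, time stands still between calls to the robot, and variables do not carry over. Pictures are saved under pics/ and viewed, and the job is handed in when it is done.

Besides the shell and the picture viewer there is one more tool, called after "Call:" in YAML: its name, and indented under it one key for each argument. apply_moves: Moves the arm, as the interface text tells. Its arguments: {"type":"object","properties":{"plan":{"type":"array"}},"required":["plan"]}

```bash
mkdir -p pics; cat > h.py <<'E'
import numpy as np,cv2
from plant import get_state,eyes
def cap(n,tag):
    im,d=eyes.capture(n); cv2.imwrite(f'pics/{tag}.png',im); np.save(f'pics/{tag}.npy',d); return im,d
def P(n,d,u,v,z=None):
    c=eyes.camera_params(n);R=np.array(c['R']);t=np.array(c['t'])
    r=np.array([(u-c['cx'])/c['fx'],(v-c['cy'])/c['fy'],1.])
    if z is None: 
        return R.T@(r*d[int(round(v)),int(round(u))]-t)
    o=-R.T@t; w=R.T@r
    return o+w*(z-o[2])/w[2]
def pix(n,X):
    c=eyes.camera_params(n);x=np.array(c['R'])@np.array(X)+np.array(c['t'])
    return c['fx']*x[0]/x[2]+c['cx'],c['fy']*x[1]/x[2]+c['cy']
E
python3 - <<'E'
from h import *
cap('scene','s0');cap('top','t0')
s=get_state();print({k:np.round(v,3).tolist() for k,v in s.items()})
for n in('scene','top'):
    c=eyes.camera_params(n);print(n,c['fx'],c['cx'],c['cy'],np.round(c['R'],3).tolist(),np.round(-np.array(c['R']).T@c['t'],3))
E
```

```text
{'time_s': 0.1, 'q': [1.176, 0.351, 1.652, 0.0, 1.139, -0.085], 'dq': [0.0, -0.001, -0.002, 0.0, 0.002, 0.001], 'effort': [0.001, -49.803, -28.57, 0.07, 0.024, -0.0], 'ee_pos': [0.168, 0.524, 0.218], 'ee_rot': [[0.952, -0.0, 0.305], [-0.305, -0.001, 0.952], [-0.0, -1.0, -0.001]], 'ft_force': [0.776, 0.551, -0.326], 'ft_torque': [0.051, 0.04, 0.022], 'grip_width': 0.093}
scene 502.5397853419964 280.90632698417585 211.23839477919927 [[0.146, 0.989, -0.002], [0.773, -0.115, -0.623], [-0.617, 0.09, -0.782]] [ 1.222 -0.069  1.012]
top 402.3782366652067 281.513603315511 204.25208362729433 [[-0.005, -1.0, -0.014], [-0.992, 0.006, -0.122], [0.122, 0.014, -0.992]] [0.436 0.007 1.01 ]
```

View pics/s0.png

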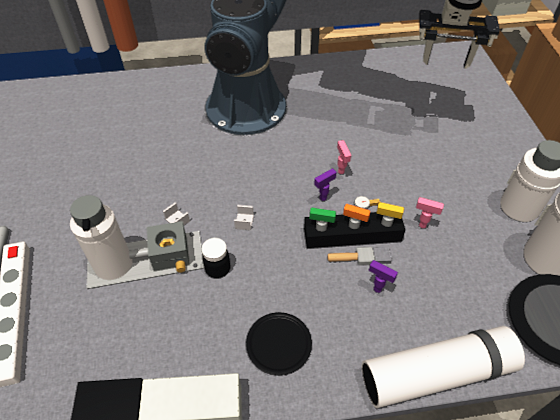

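View pics/t0.png

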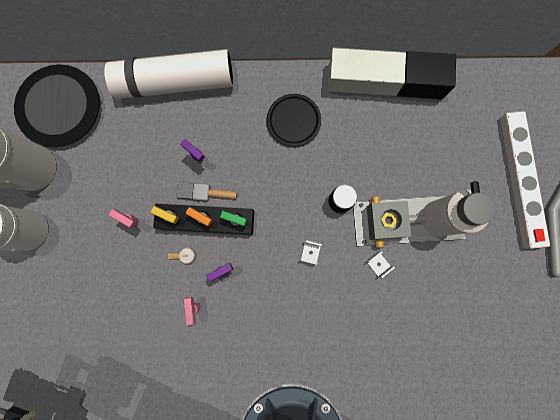

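```bash
python3 - <<'E'
import cv2,numpy as np
a=cv2.imread('pics/t0.png');b=cv2.imread('pics/s0.png')
A=cv2.resize(a[190:250,140:265],None,fx=6,fy=6,interpolation=cv2.INTER_CUBIC)
cv2.imwrite('pics/t0r.png',A)
cv2.imwrite('pics/t0m.png',cv2.resize(a[185:260,340:440],None,fx=8,fy=8,interpolation=cv2.INTER_CUBIC))
cv2.imwrite('pics/s0m.png',cv2.resize(b[215:280,130:230],None,fx=8,fy=8,interpolation=cv2.INTER_CUBIC))
cv2.imwrite('pics/s0r.png',cv2.resize(b[190:255,295:410],None,fx=6,fy=6,interpolation=cv2.INTER_CUBIC))
E
```

```text
(no output)
```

View pics/t0r.png

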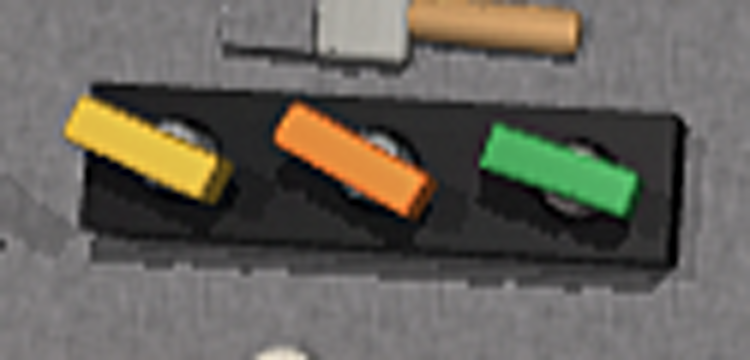

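View pics/t0m.png

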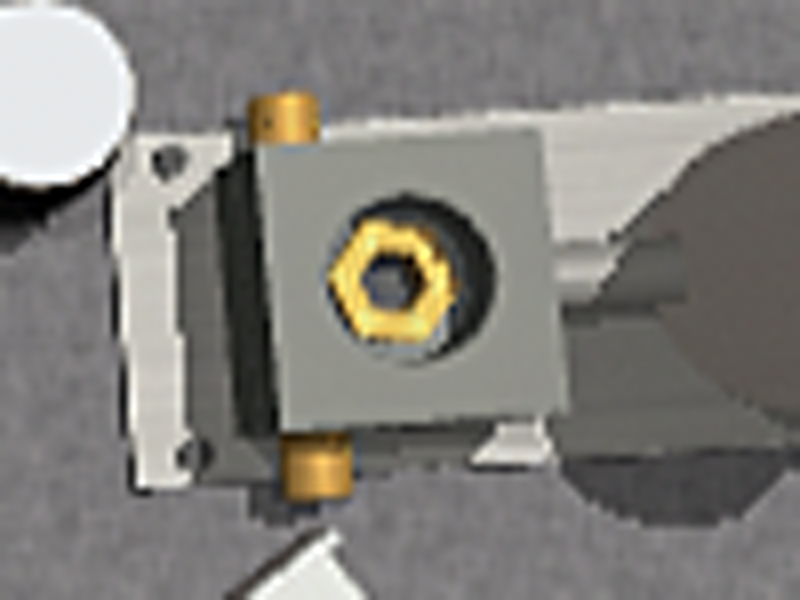

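View pics/s0m.png

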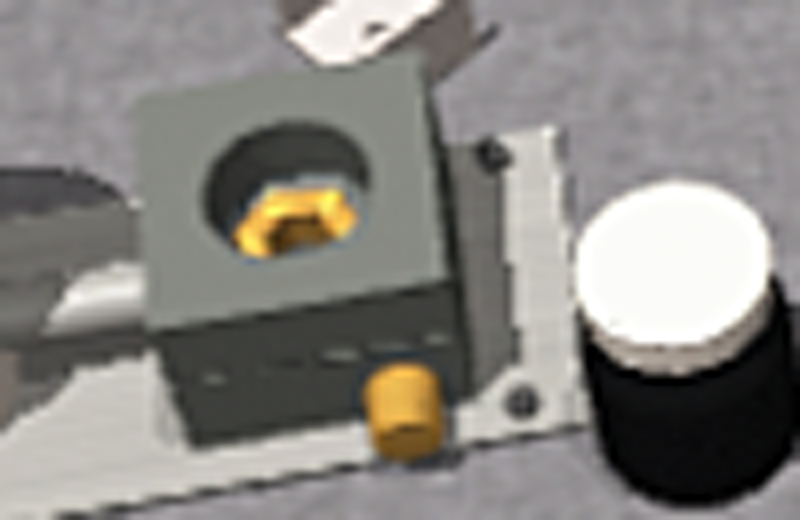

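View pics/s0r.png

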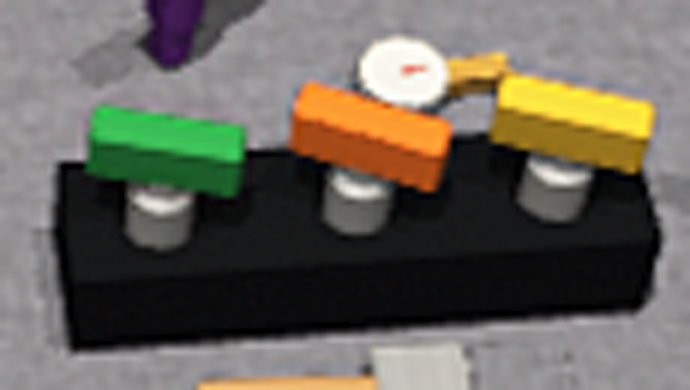

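```bash
cat > m.py <<'E'
from h import *
im=cv2.imread('pics/t0.png');d=np.load('pics/t0.npy')
hsv=cv2.cvtColor(im,cv2.COLOR_BGR2HSV)
print('orange hsv',hsv[216,199],hsv[215,164],'depth z',P('top',d,199,216))
def top(mask,z):
    ys,xs=np.nonzero(mask); pts=np.array([P('top',d,x,y,z)[:2] for x,y in zip(xs,ys)],np.float32)
    return pts
h,s,v=[hsv[...,i].astype(int) for i in range(3)]
for nm,lo,hi,cx in(('o',5,17,199),('y',20,30,164),('g',50,80,233)):
    m=(h>=lo)&(h<=hi)&(s>120)&(v>150); m[:190]=0;m[250:]=0;m[:,:cx-22]=0;m[:,cx+22:]=0
    # keep top face by depth
    ys,xs=np.nonzero(m); W=np.array([P('top',d,x,y) for x,y in zip(xs,ys)])
    print(nm,len(W),np.percentile(W[:,2],[5,50,95]))
    p=top(m,0.104); r=cv2.minAreaRect(p*1000); print('minrect mm',r, 'mean',p.mean(0))
    q=p-p.mean(0); u=np.linalg.svd(q,full_matrices=False)[2][0]; print('axis ang',np.arctan2(u[1],u[0]))
# manifold top z=.07
m=(abs(d-0)>0); 
Z=np.zeros(d.shape)
c=eyes.camera_params('top');R=np.array(c['R']);t=np.array(c['t'])
V,U=np.mgrid[:420,:560]
C=np.stack([(U-c['cx'])/c['fx']*d,(V-c['cy'])/c['fy']*d,d],-1)-t
W=C@R
np.save('pics/W.npy',W)
box=np.zeros(d.shape,bool);box[185:260,360:415]=1
mk=box&(abs(W[...,2]-.07)<.006)
p=W[mk]; print('block',len(p),np.median(p[:,2])); pr=top(mk,.07); print(cv2.minAreaRect((pr*1000).astype(np.float32)))
# rack
box[:]=0;box[195:245,145:262]=1
mk=box&(abs(W[...,2]-.05)<.005); pr=top(mk,.05); print('rack',cv2.minAreaRect((pr*1000).astype(np.float32)), np.median(W[mk][:,2]))
E
python3 m.py
```

```text
orange hsv [ 15 183 226] [ 23 176 228] depth z [0.52271553 0.20704857 0.10248533]
o 261 [0.01641946 0.10252514 0.10620897]
minrect mm ((551.4264526367188, 195.16744995117188), (58.59978485107422, 82.06641387939453), 63.40715408325195) mean [0.5362233  0.20006442]
axis ang 2.5120323
y 190 [0.10055051 0.10358034 0.10596386]
minrect mm ((527.4512939453125, 288.9884033203125), (58.046688079833984, 16.819622039794922), 65.27304077148438) mean [0.5275043  0.28917518]
axis ang 1.1321412
g 165 [0.10087316 0.10371641 0.10632994]
minrect mm ((518.1700439453125, 130.07420349121094), (56.37024688720703, 15.032502174377441), 71.30799865722656) mean [0.51837826 0.13024478]
axis ang 1.2346596
block 1004 0.07003848066028218
((514.88134765625, -234.72669982910156), (84.10652160644531, 85.31038665771484), 3.5673909187316895)Traceback (most recent call last):
  File "m.py", line 29, in <module>
    mk=box&(abs(W[...,2]-.05)<.005); pr=top(mk,.05); print('rack',cv2.minAreaRect((pr*1000).astype(np.float32)), np.median(W[mk][:,2]))
                                        ~~~^^^^^^^^
  File "m.py", line 6, in top
    ys,xs=np.nonzero(mask); pts=np.array([P('top',d,x,y,z)[:2] for x,y in zip(xs,ys)],np.float32)
                                          ~^^^^^^^^^^^^^^^
  File "h.py", line 6, in P
    c=eyes.camera_params(n);R=np.array(c['R']);t=np.array(c['t'])
ValueError: time passes only in moves, steps and waits
```

```bash
python3 - <<'E'
import re
s=open('h.py').read()
s=s.replace("def cap","""import pickle,os
if not os.path.exists('cp.pkl'):
    pickle.dump({n:{k:(np.array(v) if k in 'Rt' else v) for k,v in eyes.camera_params(n).items()} for n in('scene','top')},open('cp.pkl','wb'))
CP=pickle.load(open('cp.pkl','rb'))
def cap""",1).replace("eyes.camera_params(n);","CP[n];").replace("c=CP[n];R","c=CP[n];R")
open('h.py','w').write(s)
m=open('m.py').read().replace("eyes.camera_params('top')","CP['top']").replace("m[:190]=0","m[:203]=0")
m+='''
mkp=W[mk]; print(len(mkp))
# well: find hole circle: pixels inside block not at top
box[:]=0;box[202:236,376:406]=1
hole=(box&(W[...,2]<.064)).astype(np.uint8)
ys,xs=np.nonzero(hole);print('hole px',len(xs),xs.min(),xs.max(),ys.min(),ys.max())
cs,_=cv2.findContours(hole,0,1);cc=max(cs,key=len)
pts=np.array([P('top',d,a[0][0],a[0][1],.07)[:2]*1000 for a in cc],np.float32);print('well circ',cv2.minEnclosingCircle(pts),cv2.fitEllipse(pts))
br=box&(h>15)&(h<30)&(s>110)&(v>110)
pp=W[br];print('brass',len(pp),np.median(pp,0)); 
pb=top(br,.045);print('brass circ',cv2.minEnclosingCircle(pb*1000),pb.mean(0))
'''
open('m.py','w').write(m)
E
python3 m.py
```

```text
orange hsv [ 15 183 226] [ 23 176 228] depth z [0.52271553 0.20704857 0.10248533]
o 195 [0.10018965 0.10329198 0.10632891]
minrect mm ((522.67724609375, 209.5041961669922), (58.525936126708984, 17.235143661499023), 61.32953643798828) mean [0.52262324 0.20921825]
axis ang -2.0809283
y 190 [0.10055051 0.10358034 0.10596386]
minrect mm ((527.4512939453125, 288.9884033203125), (58.046688079833984, 16.819622039794922), 65.27304077148438) mean [0.5275043  0.28917518]
axis ang 1.1321412
g 165 [0.10087316 0.10371641 0.10632994]
minrect mm ((518.1700439453125, 130.07420349121094), (56.37024688720703, 15.032502174377441), 71.30799865722656) mean [0.51837826 0.13024478]
axis ang 1.2346596
block 1004 0.07003848066028218
((514.88134765625, -234.72669982910156), (84.10652160644531, 85.31038665771484), 3.5673909187316895)
rack ((522.184326171875, 209.72299194335938), (236.52398681640625, 60.298133850097656), 86.5262680053711) 0.0497297854107525
1702
hole px 319 376 400 202 229
well circ ((514.74755859375, -234.10765075683594), 23.352983474731445) ((514.7908325195312, -234.28318786621094), (43.727088928222656, 45.14628601074219), 103.52175903320312)
brass 135 [ 0.51586725 -0.2352601   0.04512876]
brass circ ((530.389892578125, -226.85433959960938), 34.88632583618164) [ 0.5173816 -0.2353345]
```

```bash
cat > hexfit.py <<'E'
from h import *
from scipy.optimize import minimize
import sys
im=cv2.imread('pics/t0.png').astype(np.float32); im2=cv2.imread('pics/s0.png').astype(np.float32)
# rectify both views to plane z=.045, 0.25mm/px, 60mm
def rect(n,im,z,c=(.5155,-.2348),half=.028,s=.0001):
    N=int(2*half/s); g=(np.arange(N)-N/2)*s
    X,Y=np.meshgrid(c[0]+g,c[1]+g,indexing='ij')
    c_=CP[n]; Q=np.stack([X,Y,np.full_like(X,z)],-1)@c_['R'].T+c_['t']
    u=(c_['fx']*Q[...,0]/Q[...,2]+c_['cx']).astype(np.float32);v=(c_['fy']*Q[...,1]/Q[...,2]+c_['cy']).astype(np.float32)
    return cv2.remap(im,u,v,cv2.INTER_CUBIC)
A=rect('top',im,.045);B=rect('scene',im2,.045)
# display: x right? show x up, y left like top image
o=np.hstack([cv2.resize(np.clip(a,0,255).astype(np.uint8)[::-1,::-1],(400,400)) for a in(A,B)])
cv2.imwrite('pics/rect.png',o)
E
python3 hexfit.py
```

```text
(no output)
```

View pics/rect.png

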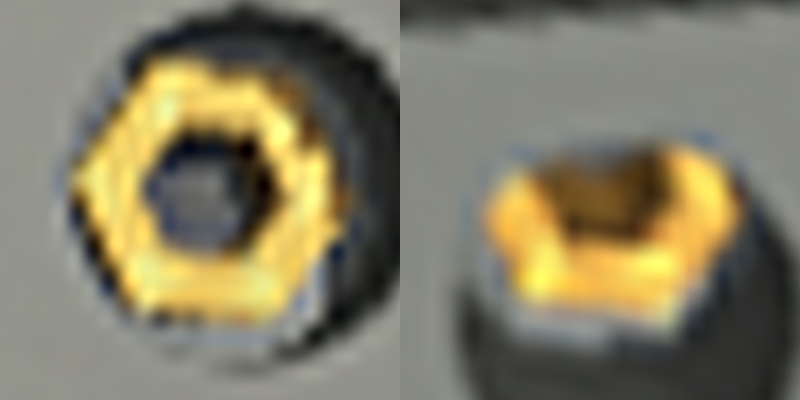

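```bash
cat >> hexfit.py <<'E'
def mk(a):
    hsv=cv2.cvtColor(np.clip(a,0,255).astype(np.uint8),cv2.COLOR_BGR2HSV).astype(int)
    return ((hsv[...,0]>12)&(hsv[...,0]<35)&(hsv[...,1]>90)&(hsv[...,2]>130)).astype(np.float32)
N=A.shape[0];g=(np.arange(N)-N/2)*.1
X,Y=np.meshgrid(g,g,indexing='ij')
def sd(cx,cy,th,af):
    k=np.arange(6)*np.pi/3+th+np.pi/6
    return np.max([(X-cx)*np.cos(a)+(Y-cy)*np.sin(a) for a in k],0)-af/2
def cost(p,M,w):
    cx,cy,th,af2,off=p
    i=1/(1+np.exp(-sd(cx,cy,th,18.5)/.4)); o=1/(1+np.exp(sd(cx,cy,th+off,af2)/.4))
    return float((w*(M-i*o)**2).mean())
for nm,a in(('top',A),):
    M=mk(a); w=np.ones_like(M)
    best=None
    for th in np.radians([0,15,30,45]):
        r=minimize(cost,[0,0,th,33,0],args=(M,w),method='Nelder-Mead',options=dict(maxiter=600,xatol=.01,fatol=1e-6,initial_simplex=np.array([[0,0,th,33,0]]*6)+np.vstack([np.zeros(5),np.diag([2,2,.3,2,.2])])))
        print(nm,np.round(r.x,3),np.degrees(r.x[2])%60,r.fun)
        if best is None or r.fun<best.fun: best=r
    print('world',515.5+best.x[0],-234.8+best.x[1])
E
python3 hexfit.py
```

```text
top [ 8.2100e-01 -1.5230e+00  4.2500e-01  3.4204e+01 -3.1000e-02] 24.34865100615313 0.02282973665585158
top [ 8.2500e-01 -1.5240e+00  4.2400e-01  3.4198e+01 -3.1000e-02] 24.31723807630675 0.022830106764867086
top [ 8.2000e-01 -1.5270e+00  4.1300e-01  3.4199e+01 -1.8000e-02] 23.66717103551177 0.022834473283504443
top [ 8.2000e-01 -1.5230e+00  4.2300e-01  3.4198e+01 -2.8000e-02] 24.23367057156318 0.022829690670579758
world 516.3195565307645 -236.32268051671792
```

```bash
cat > mv.py <<'E'
from h import *
from scipy.spatial.transform import Rotation as Ro
import sys
def goal(x,y,z,yaw):
    s=get_state();p=np.array(s['ee_pos']);R=np.array(s['ee_rot'])
    a=np.radians(yaw); zt=np.array([np.cos(a),np.sin(a),0]);yt=np.array([0,0,-1.]);xt=np.cross(yt,zt)
    T=np.stack([xt,yt,zt],1); rv=Ro.from_matrix(R.T@T).as_rotvec(); sh=R.T@(np.array([x,y,z])-p)*100
    jy=np.degrees(np.arctan2(R[1,2],R[0,2]))
    print('t',round(s['time_s'],2),'pos',np.round(p*1000,1),'jaw',round(jy,2),'tilt',np.round(R[2],4),'q',np.round(s['q'],2))
    print('F',np.round(s['ft_force'],1),'T',np.round(s['ft_torque'],2),'grip',round(s['grip_width']*1000,1))
    print('x %.2f y %.2f z %.2f | ax %.3f ay %.3f az %.3f'%(*sh,*rv))
if __name__=='__main__': goal(*map(float,sys.argv[1:5]))
E
python3 mv.py .5226 .2094 .17 -28.8
```

```text
t 0.1 pos [167.5 523.6 218.2] jaw 72.25 tilt [-1.e-04 -1.e+00 -1.e-03] q [ 1.18  0.35  1.65  0.    1.14 -0.08]
F [ 0.8  0.6 -0.3] T [0.05 0.04 0.02] grip 93.1
x 43.39 y 4.83 z -19.09 | ax 0.001 ay 1.764 az 0.001
```

Call:
apply_moves:
  plan:
    - {"x": 21.7, "z": -9.5, "y": 2.4, "ay": 0.75, "grip": 4}
    - {"x": 21.7, "z": -9.5, "y": 2.4, "ay": 0.75, "grip": 4}
    - {"x": 21.7, "z": -9.5, "y": 2.4, "ay": 0.75, "grip": 4}
    - {"x": 21.7, "z": -9.5, "y": 2.4, "ay": 0.75, "grip": 4}
    - {"x": 21.7, "z": -9.5, "y": 2.4, "ay": 0.75, "grip": 4}

```text
invalid input
```

```bash
python3 mv.py .5226 .2094 .15 -28.8
```

```text
t 0.1 pos [167.5 523.6 218.2] jaw 72.25 tilt [-1.e-04 -1.e+00 -1.e-03] q [ 1.18  0.35  1.65  0.    1.14 -0.08]
F [ 0.8  0.6 -0.3] T [0.05 0.04 0.02] grip 93.1
x 43.39 y 6.83 z -19.09 | ax 0.001 ay 1.764 az 0.001
```

Call:
apply_moves:
  plan:
    - {"x": 21.7, "y": 2.4, "z": -9.5, "ax": 0, "ay": 0.75, "az": 0, "grip": 4}
    - {"x": 21.7, "y": 2.4, "z": -9.5, "ax": 0, "ay": 0.75, "az": 0, "grip": 4}
    - {"x": 21.7, "y": 2.4, "z": -9.5, "ax": 0, "ay": 0.75, "az": 0, "grip": 4}
    - {"x": 21.7, "y": 2.4, "z": -9.5, "ax": 0, "ay": 0.75, "az": 0, "grip": 4}
    - {"x": 21.7, "y": 2.4, "z": -9.5, "ax": 0, "ay": 0.75, "az": 0, "grip": 4}

```text
time_s: 0.6
ee_pos: [0.3467, 0.3649, 0.1938]
ee_rot: [[0.483, -0.001, 0.876], [-0.876, -0.001, 0.483], [0.001, -1.0, -0.001]]
ft_force: [0.9, 0.6, -0.8]
grip_width: 0.0581
```

```bash
python3 mv.py .5226 .2094 .15 -28.8
```

```text
t 0.6 pos [346.7 364.9 193.8] jaw 28.88 tilt [ 0.001  -1.     -0.0013] q [ 0.72  0.3   1.8  -0.    1.05  0.22]
F [ 0.9  0.6 -0.8] T [ 0.02 -0.02 -0.06] grip 58.1
x 22.11 y 4.39 z 7.90 | ax 0.001 ay 1.007 az 0.002
```

Call:
apply_moves:
  plan:
    - {"x": 22.1, "y": 3.4, "z": 7.9, "ax": 0, "ay": 1.007, "az": 0, "grip": 4}
    - {"x": 22.1, "y": 3.4, "z": 7.9, "ax": 0, "ay": 1.007, "az": 0, "grip": 4}
    - {"x": 22.1, "y": 3.4, "z": 7.9, "ax": 0, "ay": 1.007, "az": 0, "grip": 4}
    - {"x": 22.1, "y": 3.4, "z": 7.9, "ax": 0, "ay": 1.007, "az": 0, "grip": 4}
    - {"x": 22.1, "y": 3.4, "z": 7.9, "ax": 0, "ay": 1.007, "az": 0, "grip": 4}

```text
time_s: 1.1
ee_pos: [0.524, 0.2073, 0.1593]
ee_rot: [[-0.244, -0.001, 0.97], [-0.97, -0.002, -0.244], [0.002, -1.0, -0.001]]
ft_force: [0.3, 0.2, 0.4]
grip_width: 0.0401
```

```bash
python3 mv.py .5226 .2094 .13 -28.8
```

```text
t 1.1 pos [524.  207.3 159.3] jaw -14.11 tilt [ 1.8e-03 -1.0e+00 -6.0e-04] q [ 0.29  0.44  1.67 -0.    1.03  0.54]
F [0.3 0.2 0.4] T [-0.09  0.06  0.01] grip 40.1
x -0.18 y 2.93 z -0.19 | ax 0.000 ay 0.256 az 0.002
```

Call:
apply_moves:
  plan:
    - {"x": -0.2, "y": 2.5, "z": -0.2, "ax": 0, "ay": 0.256, "az": 0.002, "grip": 4}
    - {"x": -0.2, "y": 2.5, "z": -0.2, "ax": 0, "ay": 0.256, "az": 0.002, "grip": 4}
    - {"x": -0.2, "y": 2.5, "z": -0.2, "ax": 0, "ay": 0.256, "az": 0.002, "grip": 4}

```text
time_s: 1.4
ee_pos: [0.5222, 0.2092, 0.1334]
ee_rot: [[-0.483, -0.002, 0.875], [-0.875, -0.0, -0.483], [0.001, -1.0, -0.002]]
ft_force: [1.2, -0.2, -0.0]
grip_width: 0.0401
```

```bash
python3 mv.py .5226 .2094 .076 -28.8; python3 - <<'E'
from h import *
a,_=cap('scene','s1')
cv2.imwrite('pics/s1r.png',cv2.resize(a[120:260,270:430],None,fx=4.5,fy=4.0,interpolation=cv2.INTER_CUBIC))
E
```

```text
t 1.4 pos [522.2 209.2 133.4] jaw -28.9 tilt [ 0.0012 -1.     -0.0017] q [0.3  0.48 1.7  0.   0.97 0.8 ]
F [ 1.2 -0.2 -0. ] T [-0.03  0.07 -0.03] grip 40.1
x -0.04 y 5.74 z 0.03 | ax 0.002 ay -0.002 az 0.001
```

View pics/s1r.png

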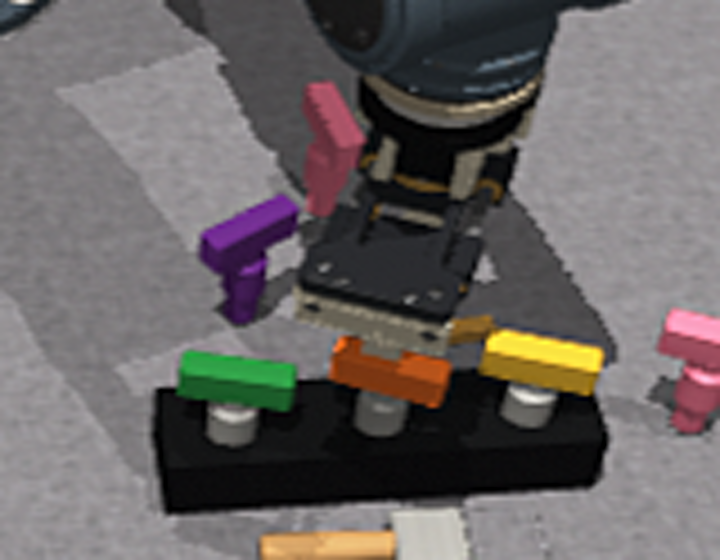

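The gripper stands over the orange key (crop 390,370), between green (235,380) and yellow (545,360). It is aligned, so I'm going down.

Call:
apply_moves:
  plan:
    - {"x": 0, "y": 3, "z": 0, "ax": 0.002, "ay": 0, "az": 0.001, "grip": 4}
    - {"x": 0, "y": 5.7, "z": 0, "ax": 0.002, "ay": 0, "az": 0.001, "grip": 4}
    - {"x": 0, "y": 5.7, "z": 0, "ax": 0.002, "ay": 0, "az": 0.001, "grip": 4}
    - {"x": 0, "y": 5.7, "z": 0, "ax": 0.002, "ay": 0, "az": 0.001, "grip": 1}
    - {"x": 0, "y": 5.7, "z": 0, "ax": 0.002, "ay": 0, "az": 0.001, "grip": 1}

```text
time_s: 1.95
ee_pos: [0.5233, 0.21, 0.0787]
ee_rot: [[-0.478, 0.004, 0.878], [-0.878, 0.001, -0.478], [-0.002, -1.0, 0.003]]
ft_force: [0.2, 0.5, 0.4]
grip_width: 0.0288
```

```bash
python3 mv.py .5226 .2094 .076 -28.8
```

```text
t 1.95 pos [523.3 210.   78.7] jaw -28.56 tilt [-0.0024 -1.      0.0029] q [ 0.3   0.55  1.73 -0.    0.85  0.8 ]
F [0.2 0.5 0.4] T [-0.08  0.11  0.03] grip 28.8
x 0.08 y 0.27 z -0.03 | ax -0.003 ay 0.004 az -0.002
```

Call:
apply_moves:
  plan:
    - {"x": 0.05, "y": 0.2, "z": 0, "ax": 0, "ay": 0, "az": 0, "grip": 1}
    - {"x": 0.05, "y": 0.2, "z": 0, "ax": 0, "ay": 0, "az": 0, "grip": 1}
    - {"x": 0.05, "y": 0.2, "z": 0, "ax": 0, "ay": 0, "az": 0, "grip": 1}
    - {"x": 0.05, "y": 0.2, "z": 0, "ax": 0, "ay": 0, "az": 0, "grip": 1}

```text
time_s: 2.35
ee_pos: [0.5238, 0.2098, 0.0779]
ee_rot: [[-0.478, 0.006, 0.878], [-0.878, 0.001, -0.478], [-0.004, -1.0, 0.004]]
ft_force: [-1.3, 0.7, 7.0]
grip_width: 0.0176
```

```bash
python3 mv.py .5226 .2094 .21 -28.8
```

```text
t 2.35 pos [523.8 209.8  77.9] jaw -28.55 tilt [-0.004  -1.      0.0043] q [ 0.3   0.55  1.73 -0.    0.85  0.8 ]
F [-1.3  0.7  7. ] T [ 0.03  0.22 -0.06] grip 17.6
x 0.04 y -13.21 z -0.03 | ax -0.004 ay 0.004 az -0.004
```

Call:
apply_moves:
  plan:
    - {"x": 0, "y": -3, "z": 0, "ax": 0, "ay": 0, "az": 0, "grip": 1}
    - {"x": 0, "y": -7, "z": 0, "ax": 0, "ay": 0, "az": 0, "grip": 1}
    - {"x": 0, "y": -13, "z": 0, "ax": -0.004, "ay": 0, "az": -0.004, "grip": 1}
    - {"x": 0, "y": -13, "z": 0, "ax": -0.004, "ay": 0, "az": -0.004, "grip": 1}
    - {"x": 0, "y": -13, "z": 0, "ax": -0.004, "ay": 0, "az": -0.004, "grip": 1}

```text
time_s: 2.85
ee_pos: [0.5237, 0.2099, 0.2096]
ee_rot: [[-0.478, 0.004, 0.878], [-0.878, 0.001, -0.478], [-0.003, -1.0, 0.003]]
ft_force: [0.0, -0.3, -2.0]
grip_width: 0.0179
```

```bash
python3 mv.py .5163 -.2363 .20 24; python3 - <<'E'
from h import *
a,_=cap('scene','s2')
cv2.imwrite('pics/s2r.png',cv2.resize(a[60:260,270:430],None,fx=4.5,fy=3.0,interpolation=cv2.INTER_CUBIC))
E
```

```text
t 2.85 pos [523.7 209.9 209.6] jaw -28.54 tilt [-0.0026 -1.      0.0029] q [ 0.3   0.38  1.63 -0.    1.13  0.8 ]
F [ 0.  -0.3 -2. ] T [-0.04  0.11 -0.01] grip 17.9
x 39.55 y 0.92 z 20.66 | ax -0.004 ay -0.917 az -0.001
```

View pics/s2r.png

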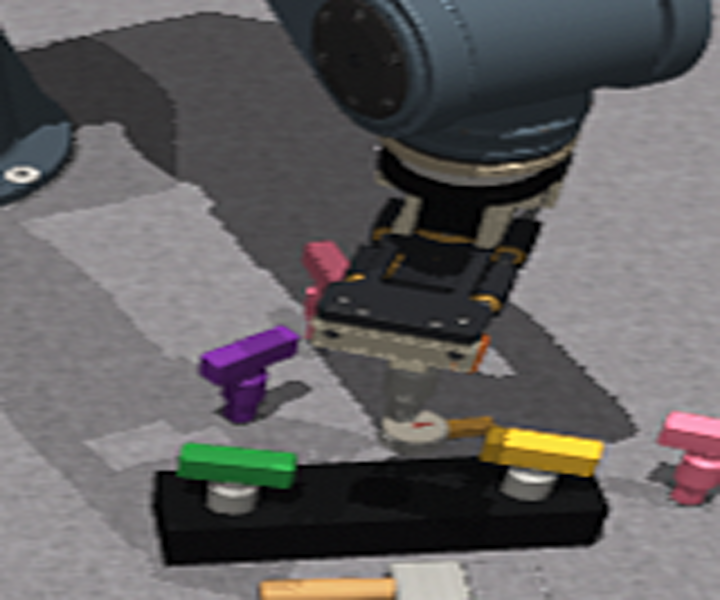

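Call:
apply_moves:
  plan:
    - {"x": 20, "y": 0.5, "z": 10.3, "ax": 0, "ay": -0.6, "az": 0, "grip": 1}
    - {"x": 20, "y": 0.5, "z": 10.3, "ax": 0, "ay": -0.6, "az": 0, "grip": 1}
    - {"x": 20, "y": 0.5, "z": 10.3, "ax": 0, "ay": -0.6, "az": 0, "grip": 1}
    - {"x": 39.5, "y": 0.9, "z": 20.7, "ax": -0.004, "ay": -0.917, "az": 0, "grip": 1}
    - {"x": 39.5, "y": 0.9, "z": 20.7, "ax": -0.004, "ay": -0.917, "az": 0, "grip": 1}

```text
time_s: 3.4
ee_pos: [0.5181, -0.0184, 0.2008]
ee_rot: [[0.185, -0.005, 0.983], [-0.983, 0.001, 0.185], [-0.002, -1.0, -0.005]]
ft_force: [2.0, 0.6, 0.6]
grip_width: 0.0176
```

```bash
python3 mv.py .5163 -.2363 .19 24
```

```text
t 3.4 pos [518.1 -18.4 200.8] jaw 10.68 tilt [-0.0015 -1.     -0.0048] q [-0.13  0.32  1.75 -0.    1.08 -0.31]
F [2.  0.6 0.6] T [-0.08  0.07  0.03] grip 17.6
x 21.38 y 1.07 z -4.21 | ax 0.005 ay -0.233 az -0.002
```

Call:
apply_moves:
  plan:
    - {"x": 21.4, "y": 1, "z": -4.2, "ax": 0.005, "ay": -0.233, "az": -0.002, "grip": 1}
    - {"x": 21.4, "y": 1, "z": -4.2, "ax": 0.005, "ay": -0.233, "az": -0.002, "grip": 1}
    - {"x": 21.4, "y": 1, "z": -4.2, "ax": 0.005, "ay": -0.233, "az": -0.002, "grip": 1}
    - {"x": 21.4, "y": 1, "z": -4.2, "ax": 0.005, "ay": -0.233, "az": -0.002, "grip": 1}
    - {"x": 21.4, "y": 1, "z": -4.2, "ax": 0.005, "ay": -0.233, "az": -0.002, "grip": 1}

```text
time_s: 3.9
ee_pos: [0.5149, -0.2394, 0.188]
ee_rot: [[0.405, -0.003, 0.914], [-0.914, 0.001, 0.405], [-0.003, -1.0, -0.002]]
ft_force: [-0.6, 0.1, -1.9]
grip_width: 0.0177
```

```bash
python3 mv.py .5163 -.2363 .15 24
```

```text
t 3.9 pos [ 514.9 -239.4  188. ] jaw 23.9 tilt [-0.0025 -1.     -0.0021] q [-0.52  0.42  1.63 -0.    1.09 -0.93]
F [-0.6  0.1 -1.9] T [-0.03  0.03 -0.  ] grip 17.7
x -0.22 y 3.80 z 0.26 | ax 0.002 ay -0.002 az -0.003
```

Call:
apply_moves:
  plan:
    - {"x": -0.26, "y": 3.8, "z": 0.4, "ax": 0.002, "ay": 0, "az": -0.003, "grip": 1}
    - {"x": -0.26, "y": 3.8, "z": 0.4, "ax": 0.002, "ay": 0, "az": -0.003, "grip": 1}
    - {"x": -0.26, "y": 3.8, "z": 0.4, "ax": 0.002, "ay": 0, "az": -0.003, "grip": 1}

```text
time_s: 4.2
ee_pos: [0.5165, -0.2346, 0.1488]
ee_rot: [[0.406, -0.003, 0.914], [-0.914, 0.002, 0.406], [-0.003, -1.0, -0.002]]
ft_force: [1.3, 0.5, -0.6]
grip_width: 0.0176
```

```bash
python3 mv.py .5159 -.2354 .12 24; python3 - <<'E'
from h import *
a,_=cap('scene','s3')
cv2.imwrite('pics/s3m.png',cv2.resize(a[190:290,120:240],None,fx=6,fy=6,interpolation=cv2.INTER_CUBIC))
from h import *
print(pix('scene',[.5163,-.2363,.082]),pix('scene',[.5163,-.2363,.14]))
E
```

```text
t 4.2 pos [ 516.5 -234.6  148.8] jaw 23.93 tilt [-0.0027 -1.     -0.0024] q [-0.51  0.46  1.67 -0.    1.01 -0.93]
F [ 1.3  0.5 -0.6] T [-0.1  -0.    0.06] grip 17.6
x 0.05 y 2.88 z -0.08 | ax 0.002 ay -0.001 az -0.003
(np.float64(163.7014551860055), np.float64(234.64017347231433)) (np.float64(158.83894256982754), np.float64(219.12139489686666))
```

View pics/s3m.png

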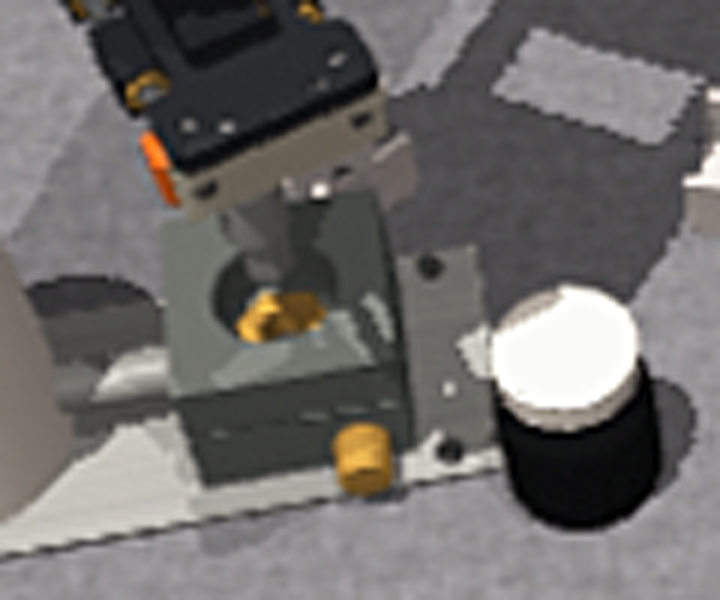

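Call:
apply_moves:
  plan:
    - {"x": 0.05, "y": 2.9, "z": -0.08, "ax": 0.002, "ay": 0, "az": -0.003, "grip": 1}
    - {"x": 0.05, "y": 2.9, "z": -0.08, "ax": 0.002, "ay": 0, "az": -0.003, "grip": 1}
    - {"x": 0.05, "y": 3.3, "z": -0.08, "ax": 0.002, "ay": 0, "az": -0.003, "grip": 1}
    - {"x": 0.05, "y": 3.6, "z": -0.08, "ax": 0.002, "ay": 0, "az": -0.003, "grip": 1}

```text
time_s: 4.65
ee_pos: [0.5175, -0.2357, 0.1153]
ee_rot: [[0.406, 0.004, 0.914], [-0.914, -0.003, 0.406], [0.004, -1.0, 0.002]]
ft_force: [-0.2, -0.9, -0.7]
grip_width: 0.0174
```

```bash
python3 mv.py .5159 -.2354 .11 24
```

```text
t 4.65 pos [ 517.5 -235.7  115.3] jaw 23.97 tilt [ 0.0039 -1.      0.0023] q [-0.51  0.51  1.7  -0.    0.93 -0.93]
F [-0.2 -0.9 -0.7] T [-0.    0.06  0.02] grip 17.4
x -0.09 y 0.53 z -0.13 | ax -0.002 ay -0.001 az 0.004
```

Call:
apply_moves:
  plan:
    - {"x": -0.05, "y": 0.3, "z": -0.13, "ax": -0.002, "ay": 0, "az": 0.004, "grip": 1}
    - {"x": -0.05, "y": 0.5, "z": -0.13, "ax": -0.002, "ay": 0, "az": 0.004, "grip": 1}
    - {"x": -0.05, "y": 0.6, "z": -0.13, "ax": -0.002, "ay": 0, "az": 0.004, "grip": 1}

```text
time_s: 4.95
ee_pos: [0.5165, -0.236, 0.1097]
ee_rot: [[0.406, 0.001, 0.914], [-0.914, -0.0, 0.406], [0.001, -1.0, 0.001]]
ft_force: [1.5, -0.3, 0.2]
grip_width: 0.0179
```

```bash
python3 mv.py .5159 -.2354 .106 24
```

```text
t 4.95 pos [ 516.5 -236.   109.7] jaw 23.97 tilt [ 8.0e-04 -1.0e+00  1.2e-03] q [-0.51  0.51  1.7   0.    0.93 -0.93]
F [ 1.5 -0.3  0.2] T [-0.1  -0.33  0.02] grip 17.9
x -0.08 y 0.37 z -0.03 | ax -0.001 ay -0.001 az 0.001
```

Call:
apply_moves:
  plan:
    - {"x": 0, "y": 0.3, "z": 0, "ax": 0, "ay": 0, "az": 0, "grip": 1}
    - {"x": 0, "y": 0.5, "z": 0, "ax": 0, "ay": 0, "az": 0, "grip": 1}

```text
time_s: 5.15
ee_pos: [0.5174, -0.2363, 0.1052]
ee_rot: [[0.406, 0.004, 0.914], [-0.914, -0.001, 0.406], [0.003, -1.0, 0.003]]
ft_force: [3.9, -0.7, -0.3]
grip_width: 0.0179
```

```bash
python3 mv.py .5159 -.2354 .0979 24
```

```text
t 5.15 pos [ 517.4 -236.3  105.2] jaw 23.96 tilt [ 0.0026 -1.      0.0028] q [-0.51  0.52  1.7   0.    0.91 -0.93]
F [ 3.9 -0.7 -0.3] T [-0.16 -0.87  0.05] grip 17.9
x -0.14 y 0.72 z -0.10 | ax -0.003 ay -0.001 az 0.003
```

Call:
apply_moves:
  plan:
    - {"x": 0.02, "y": 0.3, "z": 0.05, "ax": 0, "ay": 0, "az": 0, "grip": 1}
    - {"x": 0.02, "y": 0.5, "z": 0.05, "ax": 0, "ay": 0, "az": 0, "grip": 1}
    - {"x": 0.02, "y": 0.6, "z": 0.05, "ax": 0, "ay": 0, "az": 0, "grip": 1}

```text
time_s: 5.45
ee_pos: [0.5177, -0.2362, 0.0987]
ee_rot: [[0.406, 0.003, 0.914], [-0.914, -0.001, 0.406], [0.002, -1.0, 0.002]]
ft_force: [0.6, 0.2, -0.2]
grip_width: 0.0179
```

```bash
python3 mv.py .5174 -.2363 .0979 24
```

```text
t 5.45 pos [ 517.7 -236.2   98.7] jaw 23.96 tilt [ 0.002  -1.      0.0023] q [-0.51  0.53  1.7   0.    0.9  -0.93]
F [ 0.6  0.2 -0.2] T [-0.1  -0.14  0.02] grip 17.9
x -0.00 y 0.08 z -0.03 | ax -0.002 ay -0.001 az 0.002
```

Call:
apply_moves:
  plan:
    - {"x": 0, "y": 0.15, "z": 0, "ax": 0, "ay": 0, "az": 0, "grip": 1}
    - {"x": 0, "y": 0.22, "z": 0, "ax": 0, "ay": 0, "az": 0, "grip": 1}
    - {"x": 0, "y": 0.22, "z": 0, "ax": 0, "ay": 0, "az": 0, "grip": 1}

```text
time_s: 5.75
ee_pos: [0.5178, -0.2363, 0.0969]
ee_rot: [[0.406, 0.003, 0.914], [-0.914, -0.001, 0.406], [0.002, -1.0, 0.002]]
ft_force: [-1.7, -0.2, 4.5]
grip_width: 0.0179
```

```bash
python3 mv.py .5177 -.2362 .0979 -9
```

```text
t 5.75 pos [ 517.8 -236.3   96.9] jaw 23.97 tilt [ 0.0022 -1.      0.0023] q [-0.51  0.53  1.71  0.    0.9  -0.93]
F [-1.7 -0.2  4.5] T [0.06 0.19 0.07] grip 17.9
x -0.01 y -0.10 z -0.00 | ax -0.003 ay 0.575 az 0.001
```

Call:
apply_moves:
  plan:
    - {"x": 0, "y": -0.03, "z": 0, "ax": 0, "ay": 0.13, "az": 0, "grip": 1}
    - {"x": 0.01, "y": -0.03, "z": 0.02, "ax": 0, "ay": 0.26, "az": 0, "grip": 1}
    - {"x": 0.01, "y": -0.03, "z": 0.04, "ax": 0, "ay": 0.39, "az": 0, "grip": 1}
    - {"x": 0.01, "y": -0.03, "z": 0.05, "ax": 0, "ay": 0.52, "az": 0, "grip": 1}

```text
time_s: 6.15
ee_pos: [0.518, -0.2363, 0.0973]
ee_rot: [[-0.106, 0.003, 0.994], [-0.994, -0.001, -0.106], [0.001, -1.0, 0.003]]
ft_force: [-1.1, -1.4, 1.3]
grip_width: 0.0178
```

```bash
python3 mv.py .5188 -.2364 .0969 -38
```

```text
t 6.15 pos [ 518.  -236.3   97.3] jaw -6.11 tilt [ 0.0011 -1.      0.0027] q [-0.51  0.53  1.7  -0.    0.9  -0.4 ]
F [-1.1 -1.4  1.3] T [-0.41  0.35  0.12] grip 17.8
x -0.00 y 0.04 z 0.08 | ax -0.003 ay 0.557 az 0.000
```

Call:
apply_moves:
  plan:
    - {"x": 0, "y": 0, "z": 0, "ax": 0, "ay": 0.14, "az": 0, "grip": 1}
    - {"x": 0, "y": 0, "z": 0, "ax": 0, "ay": 0.28, "az": 0, "grip": 1}
    - {"x": 0, "y": 0, "z": 0.02, "ax": 0, "ay": 0.42, "az": 0, "grip": 1}
    - {"x": 0, "y": 0, "z": 0.02, "ax": 0, "ay": 0.56, "az": 0, "grip": 1}
    - {"x": 0, "y": 0, "z": 0.02, "ax": 0, "ay": 0.56, "az": 0, "grip": 1}

```text
time_s: 6.65
ee_pos: [0.5178, -0.2363, 0.0972]
ee_rot: [[-0.62, 0.001, 0.785], [-0.785, -0.001, -0.62], [0.0, -1.0, 0.002]]
ft_force: [-2.1, 0.4, 1.7]
grip_width: 0.0179
```

```bash
python3 mv.py .5188 -.2364 .125 23; python3 - <<'E'
from h import *
cv2.imwrite('pics/s4m.png',cv2.resize(cap('scene','s4')[0][150:290,80:240],None,fx=4.5,fy=4.2,interpolation=cv2.INTER_CUBIC))
E
```

```text
t 6.65 pos [ 517.8 -236.3   97.2] jaw -38.31 tilt [ 1.0e-04 -1.0e+00  1.8e-03] q [-0.51  0.53  1.7  -0.    0.9   0.16]
F [-2.1  0.4  1.7] T [-0.13  0.71  0.01] grip 17.9
x -0.06 y -2.78 z 0.09 | ax -0.002 ay -1.070 az 0.001
```

View pics/s4m.png

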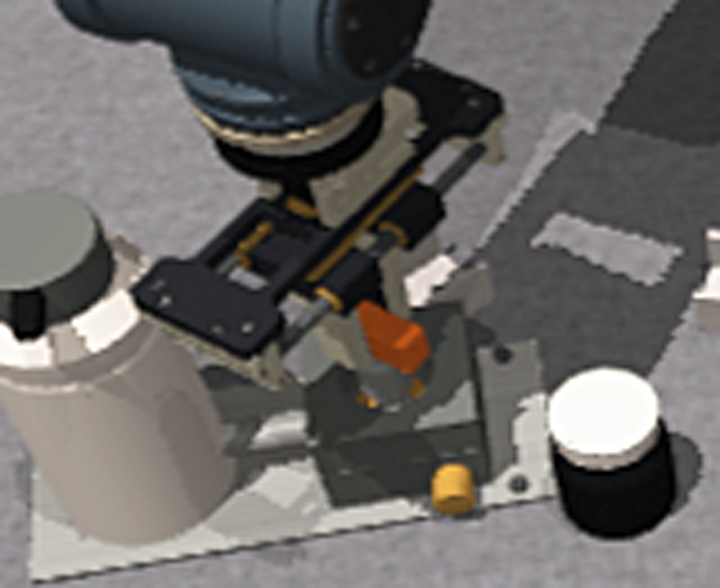

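Call:
apply_moves:
  plan:
    - {"x": 0, "y": -0.02, "z": 0, "ax": 0, "ay": -0.1, "az": 0, "grip": 1}
    - {"x": 0, "y": -1.2, "z": 0, "ax": 0, "ay": -0.14, "az": 0, "grip": 1}
    - {"x": 0, "y": -2.4, "z": 0, "ax": 0, "ay": -0.14, "az": 0, "grip": 1}
    - {"x": 0, "y": -2.4, "z": 0, "ax": 0, "ay": -0.14, "az": 0, "grip": 1}

```text
time_s: 7.1
ee_pos: [0.5185, -0.2366, 0.1228]
ee_rot: [[-0.499, 0.004, 0.866], [-0.866, -0.002, -0.499], [0.0, -1.0, 0.004]]
ft_force: [0.5, -0.7, -1.2]
grip_width: 0.0178
```

```bash
python3 mv.py .5178 -.2363 .120 31;
```

```text
t 7.1 pos [ 518.5 -236.6  122.8] jaw -29.95 tilt [ 2.0e-04 -1.0e+00  4.3e-03] q [-0.51  0.5   1.69 -0.    0.95  0.01]
F [ 0.5 -0.7 -1.2] T [-0.08  0.07 -0.04] grip 17.8
x 0.01 y 0.28 z -0.08 | ax -0.004 ay -1.064 az 0.002
```

Call:
apply_moves:
  plan:
    - {"x": 0, "y": 0.1, "z": -0.05, "ax": 0, "ay": -0.7, "az": 0, "grip": 1}
    - {"x": 0, "y": 0.1, "z": -0.05, "ax": 0, "ay": -0.7, "az": 0, "grip": 1}
    - {"x": 0, "y": 0.1, "z": -0.05, "ax": 0, "ay": -0.7, "az": 0, "grip": 1}
    - {"x": 0, "y": 0.1, "z": -0.05, "ax": 0, "ay": -0.7, "az": 0, "grip": 1}
    - {"x": 0, "y": 0.1, "z": -0.05, "ax": 0, "ay": -0.7, "az": 0, "grip": 1}

```text
time_s: 7.6
ee_pos: [0.5179, -0.2362, 0.1214]
ee_rot: [[0.183, 0.003, 0.983], [-0.983, -0.002, 0.183], [0.003, -1.0, 0.003]]
ft_force: [1.2, -0.3, -0.9]
grip_width: 0.0177
```

```bash
python3 mv.py .5178 -.2363 .114 31;
```

```text
t 7.6 pos [ 517.9 -236.2  121.4] jaw 10.52 tilt [ 0.0027 -1.      0.0029] q [-0.51  0.5   1.69 -0.    0.95 -0.69]
F [ 1.2 -0.3 -0.9] T [-0.12  0.02 -0.02] grip 17.7
x 0.00 y 0.74 z -0.01 | ax -0.002 ay -0.358 az 0.003
```

Call:
apply_moves:
  plan:
    - {"x": 0, "y": 0, "z": 0, "ax": 0, "ay": -0.358, "az": 0, "grip": 1}
    - {"x": 0, "y": 0, "z": 0, "ax": 0, "ay": -0.358, "az": 0, "grip": 1}
    - {"x": 0, "y": 0.4, "z": 0, "ax": 0, "ay": -0.358, "az": 0, "grip": 1}
    - {"x": 0, "y": 0.8, "z": 0, "ax": 0, "ay": -0.358, "az": 0, "grip": 1}
    - {"x": 0, "y": 1.1, "z": 0, "ax": 0, "ay": -0.358, "az": 0, "grip": 1}

```text
time_s: 8.1
ee_pos: [0.5177, -0.2361, 0.1098]
ee_rot: [[0.514, 0.003, 0.858], [-0.858, -0.002, 0.514], [0.003, -1.0, 0.002]]
ft_force: [0.5, -0.6, -2.1]
grip_width: 0.0176
```

```bash
python3 mv.py .5178 -.2363 .106 31;
```

```text
t 8.1 pos [ 517.7 -236.1  109.8] jaw 30.91 tilt [ 0.003  -1.      0.0015] q [-0.51  0.52  1.7  -0.    0.92 -1.05]
F [ 0.5 -0.6 -2.1] T [-0.05  0.03 -0.05] grip 17.6
x 0.02 y 0.38 z -0.00 | ax -0.002 ay -0.002 az 0.003
```

Call:
apply_moves:
  plan:
    - {"x": 0, "y": 0.3, "z": 0, "ax": 0, "ay": 0, "az": 0, "grip": 1}
    - {"x": 0, "y": 0.5, "z": 0, "ax": 0, "ay": 0, "az": 0, "grip": 1}

```text
time_s: 8.3
ee_pos: [0.5179, -0.2361, 0.1045]
ee_rot: [[0.513, 0.003, 0.859], [-0.859, -0.002, 0.513], [0.003, -1.0, 0.002]]
ft_force: [0.0, 0.6, -1.3]
grip_width: 0.0173
```

```bash
python3 mv.py .5178 -.2363 .097 31;
```

```text
t 8.3 pos [ 517.9 -236.1  104.5] jaw 30.84 tilt [ 0.0031 -1.      0.0018] q [-0.51  0.52  1.7   0.    0.91 -1.05]
F [ 0.   0.6 -1.3] T [-0.05 -0.21  0.05] grip 17.3
x 0.01 y 0.75 z -0.02 | ax -0.002 ay -0.003 az 0.003
```

Going in freely; now home.

Call:
apply_moves:
  plan:
    - {"x": 0, "y": 0.4, "z": 0, "ax": 0, "ay": 0, "az": 0, "grip": 1}
    - {"x": 0, "y": 0.7, "z": 0, "ax": 0, "ay": 0, "az": 0, "grip": 1}
    - {"x": 0, "y": 0.78, "z": 0, "ax": 0, "ay": 0, "az": 0, "grip": 1}

```text
time_s: 8.6
ee_pos: [0.5181, -0.2362, 0.0969]
ee_rot: [[0.513, 0.003, 0.859], [-0.859, -0.002, 0.513], [0.003, -1.0, 0.002]]
ft_force: [-1.2, 1.6, 9.5]
grip_width: 0.0174
```

```bash
python3 mv.py .5178 -.2363 .0972 -38;
```

```text
t 8.6 pos [ 518.1 -236.2   96.9] jaw 30.84 tilt [ 0.0034 -1.      0.0019] q [-0.51  0.53  1.71 -0.    0.9  -1.05]
F [-1.2  1.6  9.5] T [ 0.15  0.35 -0.02] grip 17.4
x -0.01 y -0.03 z -0.03 | ax -0.004 ay 1.201 az 0.002
```

Call:
apply_moves:
  plan:
    - {"x": 0, "y": -0.02, "z": 0, "ax": 0, "ay": 0.14, "az": 0, "grip": 1}
    - {"x": 0, "y": -0.02, "z": 0, "ax": 0, "ay": 0.28, "az": 0, "grip": 1}
    - {"x": 0, "y": -0.02, "z": 0, "ax": 0, "ay": 0.42, "az": 0, "grip": 1}
    - {"x": 0, "y": -0.02, "z": 0, "ax": 0, "ay": 0.56, "az": 0, "grip": 1}
    - {"x": 0, "y": -0.02, "z": 0, "ax": 0, "ay": 0.7, "az": 0, "grip": 1}

```text
time_s: 9.1
ee_pos: [0.5179, -0.2364, 0.0971]
ee_rot: [[-0.167, 0.003, 0.986], [-0.986, -0.002, -0.167], [0.002, -1.0, 0.003]]
ft_force: [-1.5, -0.3, 1.1]
grip_width: 0.0179
```

```bash
python3 mv.py .5178 -.2363 .0970 -38;
```

```text
t 9.1 pos [ 517.9 -236.4   97.1] jaw -9.59 tilt [ 0.0016 -1.      0.0033] q [-0.51  0.53  1.71 -0.    0.9  -0.34]
F [-1.5 -0.3  1.1] T [-0.22  0.38  0.1 ] grip 17.9
x -0.00 y 0.01 z -0.01 | ax -0.004 ay 0.496 az 0.001
```

Call:
apply_moves:
  plan:
    - {"x": 0, "y": 0.01, "z": 0, "ax": 0, "ay": 0.14, "az": 0, "grip": 1}
    - {"x": 0, "y": 0.01, "z": 0, "ax": 0, "ay": 0.28, "az": 0, "grip": 1}
    - {"x": 0, "y": 0.01, "z": 0, "ax": 0, "ay": 0.42, "az": 0, "grip": 1}
    - {"x": 0, "y": 0.01, "z": 0, "ax": 0, "ay": 0.52, "az": 0, "grip": 1}
    - {"x": 0, "y": 0.01, "z": 0, "ax": 0, "ay": 0.52, "az": 0, "grip": 1}

```text
time_s: 9.6
ee_pos: [0.5176, -0.2363, 0.0971]
ee_rot: [[-0.636, 0.002, 0.772], [-0.772, -0.002, -0.636], [0.0, -1.0, 0.003]]
ft_force: [-2.0, 0.4, 2.6]
grip_width: 0.0177
```

```bash
python3 mv.py .5178 -.2363 .0970 -38;
```

```text
t 9.6 pos [ 517.6 -236.3   97.1] jaw -39.47 tilt [ 1.e-04 -1.e+00  3.e-03] q [-0.51  0.53  1.71 -0.    0.9   0.18]
F [-2.   0.4  2.6] T [0.05 0.68 0.02] grip 17.7
x -0.01 y 0.01 z 0.01 | ax -0.003 ay -0.026 az 0.000
```

Call:
apply_moves:
  plan:
    - {"x": 0, "y": -0.02, "z": 0, "ax": 0, "ay": -0.1, "az": 0, "grip": 1}
    - {"x": 0, "y": -1.2, "z": 0, "ax": 0, "ay": -0.14, "az": 0, "grip": 1}
    - {"x": 0, "y": -2.4, "z": 0, "ax": 0, "ay": -0.14, "az": 0, "grip": 1}
    - {"x": 0, "y": -2.5, "z": 0, "ax": 0, "ay": -0.4, "az": 0, "grip": 1}
    - {"x": 0, "y": -2.5, "z": 0, "ax": 0, "ay": -0.5, "az": 0, "grip": 1}

```text
time_s: 10.1
ee_pos: [0.5178, -0.2364, 0.1229]
ee_rot: [[-0.24, 0.003, 0.971], [-0.971, -0.002, -0.24], [0.002, -1.0, 0.004]]
ft_force: [0.6, 0.6, -1.8]
grip_width: 0.0174
```

```bash
python3 mv.py .5178 -.2363 .120 30;
```

```text
t 10.1 pos [ 517.8 -236.4  122.9] jaw -13.89 tilt [ 0.0016 -1.      0.0037] q [-0.51  0.5   1.69 -0.    0.95 -0.27]
F [ 0.6  0.6 -1.8] T [-0.11  0.09  0.06] grip 17.4
x -0.01 y 0.29 z -0.00 | ax -0.003 ay -0.766 az 0.003
```

Call:
apply_moves:
  plan:
    - {"x": 0, "y": 0.1, "z": 0, "ax": 0, "ay": -0.766, "az": 0, "grip": 1}
    - {"x": 0, "y": 0.1, "z": 0, "ax": 0, "ay": -0.766, "az": 0, "grip": 1}
    - {"x": 0, "y": 0.1, "z": 0, "ax": 0, "ay": -0.766, "az": 0, "grip": 1}
    - {"x": 0, "y": 0.1, "z": 0, "ax": 0, "ay": -0.766, "az": 0, "grip": 1}
    - {"x": 0, "y": 0.1, "z": 0, "ax": 0, "ay": -0.766, "az": 0, "grip": 1}

```text
time_s: 10.6
ee_pos: [0.5179, -0.2364, 0.1223]
ee_rot: [[0.486, 0.003, 0.874], [-0.874, -0.003, 0.486], [0.004, -1.0, 0.002]]
ft_force: [-1.0, 1.0, -0.9]
grip_width: 0.0178
```

Call:
apply_moves:
  plan:
    - {"x": 0, "y": 0.5, "z": 0, "ax": 0, "ay": -0.04, "az": 0, "grip": 1}
    - {"x": 0, "y": 0.9, "z": 0, "ax": 0, "ay": -0.04, "az": 0, "grip": 1}
    - {"x": 0, "y": 1.2, "z": 0, "ax": 0, "ay": -0.04, "az": 0, "grip": 1}

```text
time_s: 10.9
ee_pos: [0.5179, -0.2364, 0.1102]
ee_rot: [[0.52, 0.003, 0.854], [-0.854, -0.003, 0.52], [0.004, -1.0, 0.002]]
ft_force: [-0.6, 0.6, -1.9]
grip_width: 0.0176
```

```bash
python3 mv.py .5178 -.2363 .104 30;
```

```text
t 10.9 pos [ 517.9 -236.4  110.2] jaw 31.3 tilt [ 0.0039 -1.      0.0016] q [-0.51  0.52  1.7  -0.    0.92 -1.06]
F [-0.6  0.6 -1.9] T [-0.02  0.06  0.  ] grip 17.6
x -0.01 y 0.62 z -0.00 | ax -0.002 ay 0.023 az 0.004
```

Call:
apply_moves:
  plan:
    - {"x": 0, "y": 0.3, "z": 0, "ax": 0, "ay": 0.02, "az": 0, "grip": 1}
    - {"x": 0, "y": 0.6, "z": 0, "ax": 0, "ay": 0.02, "az": 0, "grip": 1}

```text
time_s: 11.1
ee_pos: [0.5179, -0.2364, 0.104]
ee_rot: [[0.501, 0.003, 0.866], [-0.866, -0.002, 0.501], [0.004, -1.0, 0.002]]
ft_force: [0.6, -0.4, 0.0]
grip_width: 0.0178
```

```bash
python3 mv.py .5178 -.2363 .097 31;
```

```text
t 11.1 pos [ 517.9 -236.4  104. ] jaw 30.05 tilt [ 0.0039 -1.      0.0018] q [-0.51  0.52  1.7  -0.    0.91 -1.03]
F [ 0.6 -0.4  0. ] T [-0.02 -0.04  0.02] grip 17.8
x -0.02 y 0.70 z -0.01 | ax -0.002 ay -0.017 az 0.004
```

Call:
apply_moves:
  plan:
    - {"x": 0, "y": 0.4, "z": 0, "ax": 0, "ay": 0, "az": 0, "grip": 1}
    - {"x": 0, "y": 0.7, "z": 0, "ax": 0, "ay": 0, "az": 0, "grip": 1}
    - {"x": 0, "y": 0.73, "z": 0, "ax": 0, "ay": 0, "az": 0, "grip": 1}

```text
time_s: 11.4
ee_pos: [0.5181, -0.2365, 0.0969]
ee_rot: [[0.501, 0.004, 0.866], [-0.866, -0.003, 0.501], [0.004, -1.0, 0.002]]
ft_force: [-0.9, 0.8, 4.4]
grip_width: 0.0178
```

Call:
apply_moves:
  plan:
    - {"x": 0, "y": -0.02, "z": 0, "ax": 0, "ay": 0.1, "az": 0, "grip": 1}
    - {"x": 0, "y": -0.02, "z": 0, "ax": 0, "ay": 0.2, "az": 0, "grip": 1}
    - {"x": 0, "y": -0.02, "z": 0, "ax": 0, "ay": 0.3, "az": 0, "grip": 1}

```text
time_s: 11.7
ee_pos: [0.5181, -0.2364, 0.097]
ee_rot: [[0.218, 0.004, 0.976], [-0.976, -0.002, 0.218], [0.003, -1.0, 0.003]]
ft_force: [-0.1, 1.0, 0.6]
grip_width: 0.0179
```

```bash
python3 mv.py .5178 -.2363 .0970 -38;
```

```text
t 11.7 pos [ 518.1 -236.4   97. ] jaw 12.62 tilt [ 0.0032 -1.      0.003 ] q [-0.51  0.53  1.71 -0.    0.9  -0.73]
F [-0.1  1.   0.6] T [0.12 0.13 0.1 ] grip 17.9
x -0.02 y 0.00 z -0.03 | ax -0.004 ay 0.883 az 0.002
```

Call:
apply_moves:
  plan:
    - {"x": 0, "y": 0, "z": 0, "ax": 0, "ay": 0.08, "az": 0, "grip": 1}
    - {"x": 0, "y": 0, "z": 0, "ax": 0, "ay": 0.16, "az": 0, "grip": 1}

```text
time_s: 11.9
ee_pos: [0.518, -0.2364, 0.097]
ee_rot: [[0.057, 0.003, 0.998], [-0.998, -0.003, 0.057], [0.003, -1.0, 0.003]]
ft_force: [-1.9, 0.5, 1.5]
grip_width: 0.0178
```

```bash
python3 mv.py .5178 -.2363 .0970 -38;
```

```text
t 11.9 pos [ 518.  -236.4   97. ] jaw 3.27 tilt [ 0.0027 -1.      0.0032] q [-0.51  0.53  1.71 -0.    0.9  -0.57]
F [-1.9  0.5  1.5] T [0.01 0.31 0.18] grip 17.8
x -0.01 y 0.00 z -0.02 | ax -0.004 ay 0.720 az 0.001
```

Call:
apply_moves:
  plan:
    - {"x": 0, "y": 0, "z": 0, "ax": 0, "ay": 0.08, "az": 0, "grip": 1}
    - {"x": 0, "y": 0, "z": 0, "ax": 0, "ay": 0.16, "az": 0, "grip": 1}

```text
time_s: 12.1
ee_pos: [0.5179, -0.2364, 0.097]
ee_rot: [[-0.106, 0.003, 0.994], [-0.994, -0.003, -0.106], [0.002, -1.0, 0.003]]
ft_force: [-1.4, 0.1, 1.7]
grip_width: 0.0179
```

```bash
python3 mv.py .5178 -.2363 .0970 -38;
```

```text
t 12.1 pos [ 517.9 -236.4   97. ] jaw -6.09 tilt [ 0.0022 -1.      0.0032] q [-0.51  0.53  1.71 -0.    0.9  -0.4 ]
F [-1.4  0.1  1.7] T [0.   0.31 0.1 ] grip 17.9
x -0.01 y 0.00 z -0.01 | ax -0.004 ay 0.557 az 0.001
```

Call:
apply_moves:
  plan:
    - {"x": 0, "y": 0, "z": 0, "ax": 0, "ay": 0.08, "az": 0, "grip": 1}
    - {"x": 0, "y": 0, "z": 0, "ax": 0, "ay": 0.16, "az": 0, "grip": 1}

```text
time_s: 12.3
ee_pos: [0.5178, -0.2364, 0.097]
ee_rot: [[-0.266, 0.003, 0.964], [-0.964, -0.003, -0.266], [0.002, -1.0, 0.003]]
ft_force: [-1.4, 0.2, -0.0]
grip_width: 0.018
```

```bash
python3 mv.py .5178 -.2363 .0970 -38;
```

```text
t 12.3 pos [ 517.8 -236.4   97. ] jaw -15.44 tilt [ 0.0017 -1.      0.0031] q [-0.51  0.53  1.71 -0.    0.9  -0.24]
F [-1.4  0.2 -0. ] T [0.05 0.34 0.08] grip 18.0
x -0.01 y 0.00 z -0.00 | ax -0.003 ay 0.394 az 0.001
```

Call:
apply_moves:
  plan:
    - {"x": 0, "y": 0, "z": 0, "ax": 0, "ay": 0.06, "az": 0, "grip": 1}
    - {"x": 0, "y": 0, "z": 0, "ax": 0, "ay": 0.12, "az": 0, "grip": 1}

```text
time_s: 12.5
ee_pos: [0.5177, -0.2364, 0.097]
ee_rot: [[-0.382, 0.002, 0.924], [-0.924, -0.002, -0.382], [0.001, -1.0, 0.003]]
ft_force: [-1.9, -0.0, 1.3]
grip_width: 0.0179
```

```bash
python3 mv.py .5178 -.2363 .0970 -38;
```

```text
t 12.5 pos [ 517.7 -236.4   97. ] jaw -22.46 tilt [ 0.0015 -1.      0.003 ] q [-0.51  0.53  1.71 -0.    0.9  -0.12]
F [-1.9 -0.   1.3] T [0.07 0.35 0.11] grip 17.9
x -0.01 y -0.00 z 0.01 | ax -0.003 ay 0.271 az 0.001
```

Call:
apply_moves:
  plan:
    - {"x": 0, "y": 0, "z": 0, "ax": 0, "ay": 0.06, "az": 0, "grip": 1}
    - {"x": 0, "y": 0, "z": 0, "ax": 0, "ay": 0.12, "az": 0, "grip": 1}

```text
time_s: 12.7
ee_pos: [0.5176, -0.2364, 0.097]
ee_rot: [[-0.492, 0.002, 0.871], [-0.871, -0.002, -0.492], [0.001, -1.0, 0.003]]
ft_force: [-0.4, 0.5, 0.7]
grip_width: 0.0178
```

```bash
python3 mv.py .5178 -.2363 .0970 -38;
```

```text
t 12.7 pos [ 517.6 -236.4   97. ] jaw -29.47 tilt [ 0.0012 -1.      0.0029] q [-0.51  0.53  1.71 -0.    0.9   0.01]
F [-0.4  0.5  0.7] T [0.02 0.33 0.25] grip 17.8
x -0.02 y -0.00 z 0.02 | ax -0.003 ay 0.149 az 0.001
```

Call:
apply_moves:
  plan:
    - {"x": 0, "y": 0, "z": 0, "ax": 0, "ay": 0.06, "az": 0, "grip": 1}
    - {"x": 0, "y": 0, "z": 0, "ax": 0, "ay": 0.1, "az": 0, "grip": 1}

```text
time_s: 12.9
ee_pos: [0.5175, -0.2363, 0.097]
ee_rot: [[-0.578, 0.002, 0.816], [-0.816, -0.003, -0.578], [0.001, -1.0, 0.003]]
ft_force: [-1.0, 0.3, 0.8]
grip_width: 0.0177
```

```bash
python3 mv.py .5178 -.2363 .0970 -38;
```

```text
t 12.9 pos [ 517.5 -236.3   97. ] jaw -35.31 tilt [ 0.0012 -1.      0.0028] q [-0.51  0.53  1.71 -0.    0.9   0.11]
F [-1.   0.3  0.8] T [0.02 0.3  0.39] grip 17.7
x -0.02 y -0.00 z 0.02 | ax -0.003 ay 0.047 az 0.001
```

Call:
apply_moves:
  plan:
    - {"x": 0, "y": 0, "z": 0, "ax": 0, "ay": 0.05, "az": 0, "grip": 1}
    - {"x": 0, "y": 0, "z": 0, "ax": 0, "ay": 0.07, "az": 0, "grip": 1}

```text
time_s: 13.1
ee_pos: [0.5174, -0.2363, 0.0969]
ee_rot: [[-0.634, 0.001, 0.773], [-0.773, -0.003, -0.634], [0.001, -1.0, 0.003]]
ft_force: [-1.3, 0.0, 0.9]
grip_width: 0.0179
```

```bash
python3 mv.py .5178 -.2363 .0970 -38; python3 - <<'E'
from h import *
cv2.imwrite('pics/s5m.png',cv2.resize(cap('scene','s5')[0][170:280,100:230],None,fx=5.5,fy=5.2,interpolation=cv2.INTER_CUBIC))
E
```

```text
t 13.1 pos [ 517.4 -236.3   96.9] jaw -39.38 tilt [ 0.0011 -1.      0.0027] q [-0.51  0.53  1.71 -0.    0.9   0.18]
F [-1.3  0.   0.9] T [0.05 0.24 0.31] grip 17.9
x -0.02 y -0.01 z 0.03 | ax -0.003 ay -0.024 az 0.001
```

View pics/s5m.png

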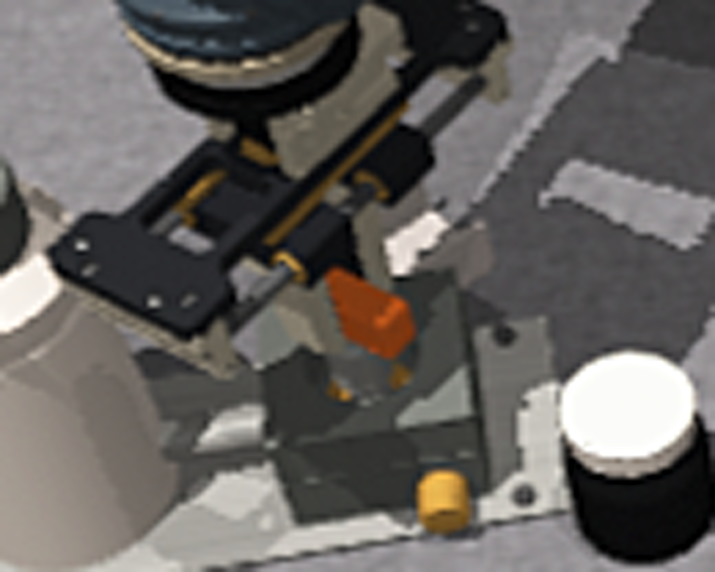

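```bash
python3 - <<'E'
import cv2,numpy as np
o=[]
for n in('s4','s5'):
    a=cv2.imread(f'pics/{n}.png'); o.append(cv2.resize(a[215:250,145:190],None,fx=8,fy=8,interpolation=cv2.INTER_CUBIC))
cv2.imwrite('pics/cmp.png',np.hstack(o))
E
```

```text
(no output)
```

View pics/cmp.png

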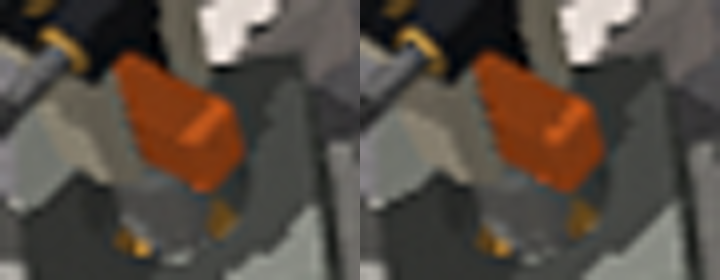

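Call:
apply_moves:
  plan:
    - {"x": 0, "y": 0, "z": 0, "ax": 0, "ay": -0.14, "az": 0, "grip": 1}
    - {"x": 0, "y": 0, "z": 0, "ax": 0, "ay": -0.25, "az": 0, "grip": 1}
    - {"x": 0, "y": 0, "z": 0, "ax": 0, "ay": -0.25, "az": 0, "grip": 2.6}
    - {"x": 0, "y": 0, "z": 0, "ax": 0, "ay": -0.25, "az": 0, "grip": 2.6}

```text
time_s: 13.55
ee_pos: [0.5175, -0.2364, 0.0969]
ee_rot: [[-0.426, 0.001, 0.905], [-0.905, -0.003, -0.426], [0.002, -1.0, 0.002]]
ft_force: [-0.6, -0.0, 0.2]
grip_width: 0.0252
```

```bash
python3 mv.py .5178 -.2363 .0970 -25
```

```text
t 13.55 pos [ 517.5 -236.4   96.9] jaw -25.23 tilt [ 0.0018 -1.      0.0025] q [-0.51  0.53  1.71 -0.    0.9  -0.07]
F [-0.6 -0.   0.2] T [-0.12  0.15  0.02] grip 25.2
x -0.02 y -0.01 z 0.03 | ax -0.002 ay -0.004 az 0.002
```

Call:
apply_moves:
  plan:
    - {"x": 0, "y": 0, "z": 0, "ax": 0, "ay": 0, "az": 0, "grip": 1}
    - {"x": 0, "y": 0, "z": 0, "ax": 0, "ay": 0, "az": 0, "grip": 1}
    - {"x": 0, "y": 0, "z": 0, "ax": 0, "ay": 0, "az": 0, "grip": 1}
    - {"x": 0, "y": 0, "z": 0, "ax": 0, "ay": 0, "az": 0, "grip": 1}

```text
time_s: 13.95
ee_pos: [0.5175, -0.2364, 0.097]
ee_rot: [[-0.427, 0.002, 0.904], [-0.904, -0.003, -0.427], [0.002, -1.0, 0.003]]
ft_force: [0.6, -0.7, -0.5]
grip_width: 0.0179
```

```bash
python3 mv.py .5178 -.2363 .0970 -25
```

```text
t 13.95 pos [ 517.5 -236.4   97. ] jaw -25.25 tilt [ 0.0018 -1.      0.0026] q [-0.51  0.53  1.71 -0.    0.9  -0.07]
F [ 0.6 -0.7 -0.5] T [-0.12  0.11  0.01] grip 17.9
x -0.02 y -0.00 z 0.02 | ax -0.003 ay -0.004 az 0.002
```

Regripped at -25°; now test where the resistance comes.

Call:
apply_moves:
  plan:
    - {"x": 0, "y": 0, "z": 0, "ax": 0, "ay": 0.05, "az": 0, "grip": 1}

```text
time_s: 14.05
ee_pos: [0.5175, -0.2364, 0.0969]
ee_rot: [[-0.472, 0.002, 0.882], [-0.882, -0.003, -0.472], [0.002, -1.0, 0.003]]
ft_force: [-0.2, -0.0, 0.2]
grip_width: 0.018
```

```bash
python3 mv.py .5178 -.2363 .0970 -25
```

```text
t 14.05 pos [ 517.5 -236.4   96.9] jaw -28.15 tilt [ 0.0017 -1.      0.0026] q [-0.51  0.53  1.71 -0.    0.9  -0.02]
F [-0.2 -0.   0.2] T [-0.03  0.13  0.06] grip 18.0
x -0.02 y -0.01 z 0.02 | ax -0.003 ay -0.055 az 0.002
```

Call:
apply_moves:
  plan:
    - {"x": 0, "y": 0, "z": 0, "ax": 0, "ay": 0.06, "az": 0, "grip": 1}

```text
time_s: 14.15
ee_pos: [0.5175, -0.2363, 0.097]
ee_rot: [[-0.526, 0.001, 0.851], [-0.851, -0.003, -0.526], [0.002, -1.0, 0.003]]
ft_force: [-0.6, 0.1, 0.6]
grip_width: 0.0177
```

```bash
python3 mv.py .5178 -.2363 .0970 -25
```

```text
t 14.15 pos [ 517.5 -236.3   97. ] jaw -31.71 tilt [ 0.0016 -1.      0.0026] q [-0.51  0.53  1.71 -0.    0.9   0.05]
F [-0.6  0.1  0.6] T [-0.04  0.15  0.11] grip 17.7
x -0.02 y -0.00 z 0.03 | ax -0.003 ay -0.117 az 0.002
```

Call:
apply_moves:
  plan:
    - {"x": 0, "y": 0, "z": 0, "ax": 0, "ay": 0.06, "az": 0, "grip": 1}

```text
time_s: 14.25
ee_pos: [0.5174, -0.2363, 0.0969]
ee_rot: [[-0.578, 0.001, 0.816], [-0.816, -0.003, -0.578], [0.002, -1.0, 0.002]]
ft_force: [-0.4, 0.0, 0.2]
grip_width: 0.0177
```

```bash
python3 mv.py .5178 -.2363 .0970 -25
```

```text
t 14.25 pos [ 517.4 -236.3   96.9] jaw -35.3 tilt [ 0.0015 -1.      0.0025] q [-0.51  0.53  1.71 -0.    0.9   0.11]
F [-0.4  0.   0.2] T [-0.01  0.1   0.16] grip 17.7
x -0.03 y -0.01 z 0.03 | ax -0.002 ay -0.180 az 0.002
```

Call:
apply_moves:
  plan:
    - {"x": 0, "y": 0, "z": 0, "ax": 0, "ay": 0.06, "az": 0, "grip": 1}

```text
time_s: 14.35
ee_pos: [0.5174, -0.2363, 0.097]
ee_rot: [[-0.628, 0.001, 0.778], [-0.778, -0.003, -0.628], [0.001, -1.0, 0.003]]
ft_force: [0.0, -0.1, 0.5]
grip_width: 0.0179
```

```bash
python3 mv.py .5178 -.2363 .0970 -25
```

```text
t 14.35 pos [ 517.4 -236.3   97. ] jaw -38.89 tilt [ 0.0014 -1.      0.0026] q [-0.51  0.53  1.71 -0.    0.9   0.17]
F [ 0.  -0.1  0.5] T [-0.02  0.16  0.2 ] grip 17.9
x -0.03 y -0.00 z 0.03 | ax -0.002 ay -0.242 az 0.002
```

Call:
apply_moves:
  plan:
    - {"x": 0, "y": 0, "z": 0, "ax": 0, "ay": 0.06, "az": 0, "grip": 1}
    - {"x": 0, "y": 0, "z": 0, "ax": 0, "ay": 0.08, "az": 0, "grip": 1}

```text
time_s: 14.55
ee_pos: [0.5173, -0.2362, 0.0969]
ee_rot: [[-0.689, 0.001, 0.725], [-0.725, -0.003, -0.689], [0.001, -1.0, 0.002]]
ft_force: [-0.0, 0.8, 1.6]
grip_width: 0.0178
```

```bash
python3 mv.py .5178 -.2363 .0970 -15
```

```text
t 14.55 pos [ 517.3 -236.2   96.9] jaw -43.55 tilt [ 0.0013 -1.      0.0024] q [-0.51  0.53  1.71 -0.    0.9   0.25]
F [-0.   0.8  1.6] T [-0.01  0.27 -0.05] grip 17.8
x -0.03 y -0.01 z 0.04 | ax -0.002 ay -0.498 az 0.002
```

Call:
apply_moves:
  plan:
    - {"x": 0, "y": 0, "z": 0, "ax": 0, "ay": -0.14, "az": 0, "grip": 1}
    - {"x": 0, "y": 0, "z": 0, "ax": 0, "ay": -0.3, "az": 0, "grip": 1}
    - {"x": 0, "y": 0, "z": 0, "ax": 0, "ay": -0.32, "az": 0, "grip": 2.6}
    - {"x": 0, "y": 0, "z": 0, "ax": 0, "ay": -0.32, "az": 0, "grip": 2.6}

```text
time_s: 14.95
ee_pos: [0.5173, -0.2362, 0.097]
ee_rot: [[-0.425, 0.001, 0.905], [-0.905, -0.003, -0.425], [0.002, -1.0, 0.002]]
ft_force: [1.0, -0.4, -0.2]
grip_width: 0.0252
```

```bash
python3 mv.py .5178 -.2363 .0970 -25;  python3 - <<'E'
from h import *
a,_=cap('scene','s6')
cv2.imwrite('pics/s6m.png',cv2.resize(a[205:250,135:200],None,fx=11,fy=11,interpolation=cv2.INTER_CUBIC))
E
```

```text
t 14.95 pos [ 517.3 -236.2   97. ] jaw -25.18 tilt [ 0.0019 -1.      0.002 ] q [-0.51  0.53  1.71 -0.    0.9  -0.07]
F [ 1.  -0.4 -0.2] T [-0.05  0.08 -0.  ] grip 25.2
x -0.01 y -0.00 z 0.05 | ax -0.002 ay -0.003 az 0.002
```

View pics/s6m.png

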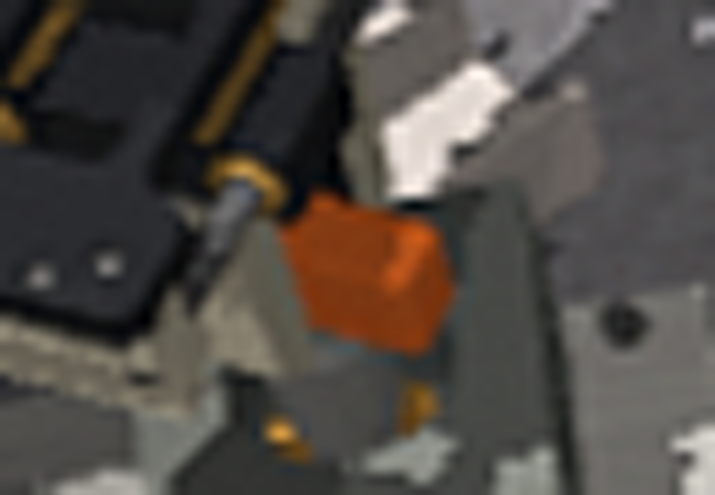

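Call:
apply_moves:
  plan:
    - {"x": 0, "y": 0, "z": 0, "ax": 0, "ay": 0, "az": 0, "grip": 1}
    - {"x": 0, "y": 0, "z": 0, "ax": 0, "ay": 0, "az": 0, "grip": 1}
    - {"x": 0, "y": 0, "z": 0, "ax": 0, "ay": 0, "az": 0, "grip": 1}
    - {"x": 0, "y": 0, "z": 0, "ax": 0, "ay": 0, "az": 0, "grip": 1}

```text
time_s: 15.4
ee_pos: [0.5175, -0.2363, 0.097]
ee_rot: [[-0.427, 0.001, 0.904], [-0.904, -0.003, -0.427], [0.002, -1.0, 0.002]]
ft_force: [1.1, -0.2, -1.0]
grip_width: 0.0177
```

Call:
apply_moves:
  plan:
    - {"x": 0, "y": -2, "z": 0, "ax": 0, "ay": 0, "az": 0, "grip": 1}
    - {"x": 0, "y": -6, "z": 0, "ax": 0, "ay": 0, "az": 0, "grip": 1}
    - {"x": 0, "y": -10, "z": 0, "ax": 0, "ay": 0, "az": 0, "grip": 1}
    - {"x": 0, "y": -10.5, "z": 0, "ax": 0, "ay": 0, "az": 0, "grip": 1}

```text
time_s: 15.8
ee_pos: [0.5189, -0.2368, 0.2065]
ee_rot: [[-0.427, 0.007, 0.904], [-0.904, -0.006, -0.427], [0.002, -1.0, 0.009]]
ft_force: [-0.9, -0.1, -3.0]
grip_width: 0.0177
```

```bash
python3 mv.py .5178 -.0363 .2 -25
```

```text
t 15.8 pos [ 518.9 -236.8  206.5] jaw -25.27 tilt [ 0.0024 -1.      0.0089] q [-0.51  0.4   1.62 -0.    1.12 -0.07]
F [-0.9 -0.1 -3. ] T [-0.06  0.06 -0.02] grip 17.7
x -18.09 y 0.53 z -8.66 | ax -0.009 ay -0.005 az 0.002
```

Call:
apply_moves:
  plan:
    - {"x": -18, "y": 0, "z": -8.6, "ax": -0.007, "ay": 0, "az": 0.002, "grip": 1}
    - {"x": -18, "y": 0, "z": -8.6, "ax": -0.007, "ay": 0, "az": 0.002, "grip": 1}
    - {"x": -18, "y": 0, "z": -8.6, "ax": -0.007, "ay": 0, "az": 0.002, "grip": 1}
    - {"x": -18, "y": 0, "z": -8.6, "ax": -0.007, "ay": 0, "az": 0.002, "grip": 1}
    - {"x": -18, "y": 0, "z": -8.6, "ax": -0.007, "ay": 0, "az": 0.002, "grip": 1}

```text
time_s: 16.3
ee_pos: [0.5171, -0.0327, 0.2046]
ee_rot: [[-0.423, 0.0, 0.906], [-0.906, 0.0, -0.423], [-0.0, -1.0, 0.0]]
ft_force: [0.1, -0.2, -1.5]
grip_width: 0.0176
```

```bash
python3 - <<'E'
from h import *
cap('top','t7');cap('scene','s7')
E
sed "s/t0.png/t7.png/;s/s0.png/s7.png/;s/rect.png/rect7.png/" hexfit.py > hf7.py; python3 hf7.py;python3 mv.py .5163 -.2363 .2 45
```

```text
top [ 8.7900e-01 -1.5870e+00  4.6000e-02  3.4694e+01  3.4000e-02] 2.656324788212031 0.019455459524166014
top [ 8.8300e-01 -1.5830e+00  5.1000e-02  3.4682e+01  3.0000e-02] 2.911812665992226 0.019454535845758326
top [ 8.7700e-01 -1.5820e+00  1.0970e+00  3.4683e+01  3.1000e-02] 2.867290037780897 0.01945433104777732
top [ 0.876 -1.585  1.093 34.685  0.035] 2.647667934898152 0.01945476840369196
world 516.3765312831821 -236.38225548600403
t 16.4 pos [517.6 -36.6 204.7] jaw -25.16 tilt [ 9.e-04 -1.e+00  1.e-03] q [-0.16  0.31  1.75 -0.    1.08  0.28]
F [ 0.4  0.  -1.1] T [-0.12  0.08  0.01] grip 17.9
x 18.13 y 0.49 z 8.37 | ax -0.000 ay -1.224 az 0.001
```

View pics/rect7.png

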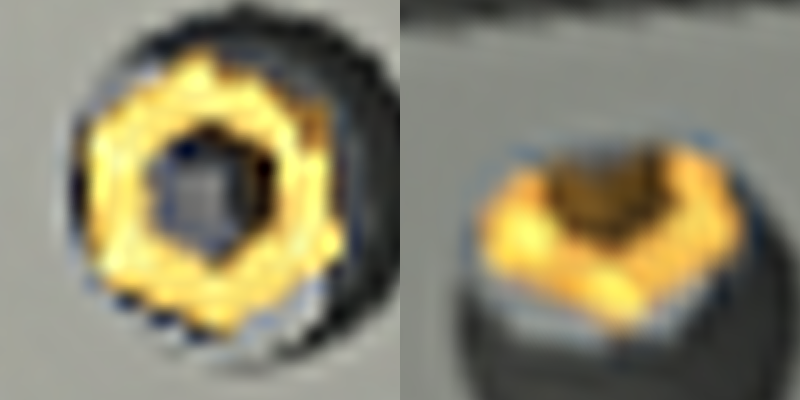

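```bash
python3 mv.py .5178 -.2363 .15 3.5
```

```text
t 16.4 pos [517.6 -36.6 204.7] jaw -25.16 tilt [ 9.e-04 -1.e+00  1.e-03] q [-0.16  0.31  1.75 -0.    1.08  0.28]
F [ 0.4  0.  -1.1] T [-0.12  0.08  0.01] grip 17.9
x 18.06 y 5.49 z 8.50 | ax -0.001 ay -0.500 az 0.001
```

Call:
apply_moves:
  plan:
    - {"x": 18.1, "y": 2.5, "z": 8.5, "ax": 0, "ay": -0.5, "az": 0, "grip": 1}
    - {"x": 18.1, "y": 2.5, "z": 8.5, "ax": 0, "ay": -0.5, "az": 0, "grip": 1}
    - {"x": 18.1, "y": 2.5, "z": 8.5, "ax": 0, "ay": -0.5, "az": 0, "grip": 1}
    - {"x": 18.1, "y": 2.5, "z": 8.5, "ax": 0, "ay": -0.5, "az": 0, "grip": 1}
    - {"x": 18.1, "y": 5.5, "z": 8.5, "ax": 0, "ay": -0.5, "az": 0, "grip": 1}

```text
time_s: 16.9
ee_pos: [0.5181, -0.2432, 0.1514]
ee_rot: [[0.06, 0.005, 0.998], [-0.998, -0.005, 0.06], [0.005, -1.0, 0.005]]
ft_force: [0.5, 0.3, -1.5]
grip_width: 0.0178
```

```bash
python3 mv.py .5178 -.2363 .116 3.5
```

```text
t 16.9 pos [ 518.1 -243.2  151.4] jaw 3.42 tilt [ 0.0053 -1.      0.0049] q [-0.52  0.46  1.66 -0.    1.01 -0.58]
F [ 0.5  0.3 -1.5] T [-0.1   0.06  0.01] grip 17.8
x -0.70 y 3.54 z -0.01 | ax -0.005 ay -0.001 az 0.005
```

Call:
apply_moves:
  plan:
    - {"x": -0.7, "y": 0.5, "z": 0, "ax": -0.003, "ay": 0, "az": 0.003, "grip": 1}
    - {"x": -0.7, "y": 3, "z": 0, "ax": -0.003, "ay": 0, "az": 0.003, "grip": 1}
    - {"x": -0.7, "y": 3.5, "z": 0, "ax": -0.003, "ay": 0, "az": 0.003, "grip": 1}
    - {"x": -0.7, "y": 3.5, "z": 0, "ax": -0.003, "ay": 0, "az": 0.003, "grip": 1}

```text
time_s: 17.3
ee_pos: [0.5174, -0.236, 0.1162]
ee_rot: [[0.059, 0.001, 0.998], [-0.998, -0.001, 0.059], [0.001, -1.0, 0.001]]
ft_force: [-0.1, 0.6, -1.8]
grip_width: 0.0177
```

```bash
python3 mv.py .5178 -.2363 .107 3.5
```

```text
t 17.3 pos [ 517.4 -236.   116.2] jaw 3.4 tilt [ 1.4e-03 -1.0e+00  5.0e-04] q [-0.51  0.51  1.69 -0.    0.94 -0.57]
F [-0.1  0.6 -1.8] T [-0.06  0.08 -0.04] grip 17.7
x 0.03 y 0.92 z 0.03 | ax -0.001 ay -0.002 az 0.001
```

Call:
apply_moves:
  plan:
    - {"x": 0.03, "y": 0.5, "z": 0.03, "ax": 0, "ay": 0, "az": 0, "grip": 1}
    - {"x": 0.03, "y": 0.9, "z": 0.03, "ax": 0, "ay": 0, "az": 0, "grip": 1}
    - {"x": 0.03, "y": 1.2, "z": 0.03, "ax": 0, "ay": 0, "az": 0, "grip": 1}

```text
time_s: 17.6
ee_pos: [0.518, -0.2362, 0.1044]
ee_rot: [[0.06, 0.001, 0.998], [-0.998, -0.002, 0.06], [0.002, -1.0, 0.001]]
ft_force: [0.2, -0.3, -1.5]
grip_width: 0.0176
```

```bash
python3 mv.py .5178 -.2363 .0972 3.5
```

```text
t 17.6 pos [ 518.  -236.2  104.4] jaw 3.42 tilt [ 0.0017 -1.      0.001 ] q [-0.51  0.52  1.7  -0.    0.92 -0.57]
F [ 0.2 -0.3 -1.5] T [-0.05  0.02  0.  ] grip 17.6
x 0.00 y 0.72 z -0.02 | ax -0.001 ay -0.001 az 0.002
```

Call:
apply_moves:
  plan:
    - {"x": 0, "y": 0.4, "z": 0, "ax": 0, "ay": 0, "az": 0, "grip": 1}
    - {"x": 0, "y": 0.7, "z": 0, "ax": 0, "ay": 0, "az": 0, "grip": 1}
    - {"x": 0, "y": 0.74, "z": 0, "ax": 0, "ay": 0, "az": 0, "grip": 1}
    - {"x": 0, "y": 0.72, "z": 0, "ax": 0, "ay": 0.12, "az": 0, "grip": 1}

```text
time_s: 18.0
ee_pos: [0.518, -0.2363, 0.0973]
ee_rot: [[-0.061, 0.001, 0.998], [-0.998, -0.002, -0.061], [0.002, -1.0, 0.001]]
ft_force: [-2.6, 0.8, -0.3]
grip_width: 0.0182
```

```bash
python3 mv.py .5178 -.2363 .0972 -6
```

```text
t 18.0 pos [ 518.  -236.3   97.3] jaw -3.5 tilt [ 0.0017 -1.      0.0014] q [-0.51  0.53  1.7  -0.    0.9  -0.45]
F [-2.6  0.8 -0.3] T [-0.04  0.36 -0.02] grip 18.2
x 0.00 y 0.01 z -0.02 | ax -0.001 ay 0.044 az 0.002
```

Call:
apply_moves:
  plan:
    - {"x": 0, "y": 0, "z": 0, "ax": 0, "ay": 0.06, "az": 0, "grip": 1}
    - {"x": 0, "y": 0, "z": 0, "ax": 0, "ay": 0.1, "az": 0, "grip": 1}

```text
time_s: 18.2
ee_pos: [0.5178, -0.2363, 0.0973]
ee_rot: [[-0.163, 0.001, 0.987], [-0.987, -0.002, -0.163], [0.002, -1.0, 0.001]]
ft_force: [-1.6, -1.1, 0.7]
grip_width: 0.018
```

```bash
python3 mv.py .5178 -.2363 .0972 -6
```

```text
t 18.2 pos [ 517.8 -236.3   97.3] jaw -9.36 tilt [ 1.7e-03 -1.0e+00  9.0e-04] q [-0.51  0.53  1.7  -0.    0.9  -0.34]
F [-1.6 -1.1  0.7] T [-0.13  0.53  0.01] grip 18.0
x -0.00 y 0.01 z -0.00 | ax -0.001 ay -0.059 az 0.002
```

Call:
apply_moves:
  plan:
    - {"x": 0, "y": 0, "z": 0, "ax": 0, "ay": 0.06, "az": 0, "grip": 1}
    - {"x": 0, "y": 0, "z": 0, "ax": 0, "ay": 0.1, "az": 0, "grip": 1}

```text
time_s: 18.4
ee_pos: [0.5177, -0.2363, 0.0973]
ee_rot: [[-0.262, 0.0, 0.965], [-0.965, -0.002, -0.262], [0.002, -1.0, 0.001]]
ft_force: [-1.0, -0.7, -0.4]
grip_width: 0.0182
```

```bash
python3 mv.py .5178 -.2363 .0972 -6
```

```text
t 18.4 pos [ 517.7 -236.3   97.3] jaw -15.21 tilt [ 1.6e-03 -1.0e+00  7.0e-04] q [-0.51  0.53  1.7  -0.    0.9  -0.24]
F [-1.  -0.7 -0.4] T [-0.04  0.33  0.07] grip 18.2
x -0.00 y 0.01 z 0.01 | ax -0.001 ay -0.161 az 0.002
```

Call:
apply_moves:
  plan:
    - {"x": 0, "y": 0, "z": 0, "ax": 0, "ay": 0.06, "az": 0, "grip": 1}
    - {"x": 0, "y": 0, "z": 0, "ax": 0, "ay": 0.1, "az": 0, "grip": 1}

```text
time_s: 18.6
ee_pos: [0.5176, -0.2363, 0.0973]
ee_rot: [[-0.359, 0.0, 0.933], [-0.933, -0.002, -0.359], [0.002, -1.0, 0.001]]
ft_force: [-0.6, 0.7, 0.6]
grip_width: 0.0177
```

```bash
python3 mv.py .5178 -.2363 .0972 -6
```

```text
t 18.6 pos [ 517.6 -236.3   97.3] jaw -21.06 tilt [ 1.7e-03 -1.0e+00  7.0e-04] q [-0.51  0.53  1.7  -0.    0.9  -0.14]
F [-0.6  0.7  0.6] T [-0.01  0.3   0.11] grip 17.7
x -0.00 y 0.01 z 0.02 | ax -0.000 ay -0.263 az 0.002
```

Call:
apply_moves:
  plan:
    - {"x": 0, "y": 0, "z": 0, "ax": 0, "ay": 0.06, "az": 0, "grip": 1}
    - {"x": 0, "y": 0, "z": 0, "ax": 0, "ay": 0.1, "az": 0, "grip": 1}

```text
time_s: 18.8
ee_pos: [0.5175, -0.2363, 0.0973]
ee_rot: [[-0.453, -0.0, 0.892], [-0.892, -0.002, -0.453], [0.002, -1.0, 0.001]]
ft_force: [-0.8, 0.1, 1.0]
grip_width: 0.018
```

```bash
python3 mv.py .5178 -.2363 .0972 -6
```

```text
t 18.8 pos [ 517.5 -236.3   97.3] jaw -26.92 tilt [ 1.7e-03 -1.0e+00  6.0e-04] q [-0.51  0.53  1.7  -0.    0.9  -0.04]
F [-0.8  0.1  1. ] T [0.01 0.32 0.08] grip 18.0
x -0.01 y 0.01 z 0.02 | ax -0.000 ay -0.365 az 0.002
```

Call:
apply_moves:
  plan:
    - {"x": 0, "y": 0, "z": 0, "ax": 0, "ay": 0.06, "az": 0, "grip": 1}
    - {"x": 0, "y": 0, "z": 0, "ax": 0, "ay": 0.1, "az": 0, "grip": 1}

```text
time_s: 19.0
ee_pos: [0.5175, -0.2362, 0.0973]
ee_rot: [[-0.541, -0.0, 0.841], [-0.841, -0.002, -0.541], [0.002, -1.0, 0.001]]
ft_force: [-0.5, -0.3, 1.0]
grip_width: 0.0175
```

```bash
python3 mv.py .5178 -.2363 .0972 -6; python3 - <<'E'
from h import *
a,_=cap('scene','s8')
cv2.imwrite('pics/s8m.png',cv2.resize(a[205:250,135:200],None,fx=11,fy=11,interpolation=cv2.INTER_CUBIC))
E
```

```text
t 19.0 pos [ 517.5 -236.2   97.3] jaw -32.75 tilt [ 1.7e-03 -1.0e+00  6.0e-04] q [-0.51  0.53  1.7  -0.    0.9   0.06]
F [-0.5 -0.3  1. ] T [0.06 0.26 0.31] grip 17.5
x -0.01 y 0.01 z 0.03 | ax -0.000 ay -0.467 az 0.002
```

View pics/s8m.png

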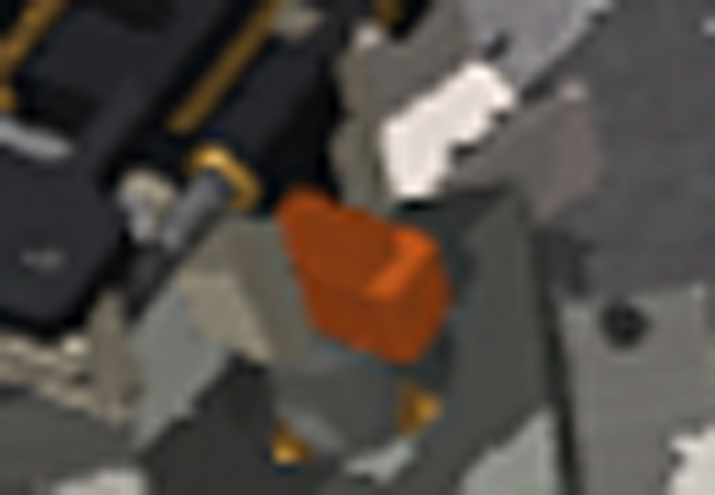

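```bash
cat > ov.py <<'E'
from h import *
import itertools,sys
axis=np.array([.5167,-.2364])
def hull(yaw,n='scene',z0=.097):
    a=np.radians(yaw+90) # bar axis (key x) for jaw yaw
    u=np.array([np.cos(a),np.sin(a)]);v=np.array([-u[1],u[0]])
    return [np.array(pix(n,[*(axis+sx*.03*u+sy*.009*v),z])) for z in(z0,z0+.026) for sx in(-1,1) for sy in(-1,1)]
E=[(0,1),(0,2),(1,3),(2,3),(4,5),(4,6),(5,7),(6,7),(0,4),(1,5),(2,6),(3,7)]
rows=[]
for tag,yaws in(('s4',(-38,-28)),('s5',(-39,-27,-15)),('s6',(-25,-15,-5)),('s8',(-33,-20,-7))):
    a=cv2.imread(f'pics/{tag}.png');r=[]
    for y in (None,)+yaws:
        S=8;c=cv2.resize(a[213:248,148:186],None,fx=5,fy=5,interpolation=cv2.INTER_CUBIC)
        if y is not None:
            p=[((q-[148,213]+.5)*5).astype(int) for q in hull(y)]
            for i,j in E: cv2.line(c,tuple(p[i]),tuple(p[j]),(255,255,0),1)
        r.append(c)
    while len(r)<4:r.append(np.zeros_like(r[0]))
    rows.append(np.hstack(r))
cv2.imwrite('pics/ov.png',cv2.resize(np.vstack(rows),None,fx=.85,fy=.85))
E
python3 ov.py
```

```text
(no output)
```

View pics/ov.png

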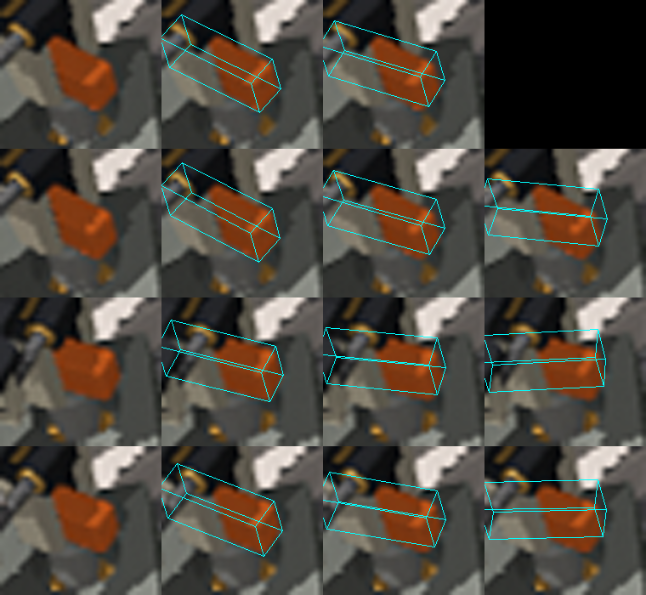

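Call:
apply_moves:
  plan:
    - {"x": 0, "y": 0, "z": 0, "ax": 0, "ay": -0.12, "az": 0, "grip": 1}
    - {"x": 0, "y": 0, "z": 0, "ax": 0, "ay": -0.14, "az": 0, "grip": 1}
    - {"x": 0, "y": -1, "z": 0, "ax": 0, "ay": -0.14, "az": 0, "grip": 1}
    - {"x": 0, "y": -2.5, "z": 0, "ax": 0, "ay": -0.14, "az": 0, "grip": 1}
    - {"x": 0, "y": -7, "z": 0, "ax": 0, "ay": -0.14, "az": 0, "grip": 1}

```text
time_s: 19.55
ee_pos: [0.5157, -0.2351, 0.1655]
ee_rot: [[-0.422, -0.006, 0.906], [-0.907, 0.002, -0.422], [0.001, -1.0, -0.006]]
ft_force: [-0.1, -1.2, -1.6]
grip_width: 0.0175
```

```bash
python3 mv.py .5178 -.0763 .17 -25
```

```text
t 19.55 pos [ 515.7 -235.1  165.5] jaw -24.97 tilt [ 0.0013 -1.     -0.0063] q [-0.51  0.44  1.66 -0.    1.05 -0.07]
F [-0.1 -1.2 -1.6] T [-0.1   0.08  0.  ] grip 17.5
x -14.48 y -0.42 z -6.52 | ax 0.006 ay 0.000 az 0.001
```

Call:
apply_moves:
  plan:
    - {"x": -14.5, "y": -0.5, "z": -6.5, "ax": 0.005, "ay": 0, "az": 0, "grip": 1}
    - {"x": -14.5, "y": -0.5, "z": -6.5, "ax": 0.005, "ay": 0, "az": 0, "grip": 1}
    - {"x": -14.5, "y": -0.5, "z": -6.5, "ax": 0.005, "ay": 0, "az": 0, "grip": 1}
    - {"x": -14.5, "y": -0.5, "z": -6.5, "ax": 0.005, "ay": 0, "az": 0, "grip": 1}

```text
time_s: 19.95
ee_pos: [0.5176, -0.0724, 0.1717]
ee_rot: [[-0.421, -0.002, 0.907], [-0.907, 0.0, -0.421], [0.001, -1.0, -0.001]]
ft_force: [-0.2, -0.9, -0.7]
grip_width: 0.0178
```

```bash
python3 - <<'E'
from h import *
cap('top','t9');cap('scene','s9')
a=cv2.imread('pics/s9.png');cv2.imwrite('pics/s9k.png',cv2.resize(a[130:270,150:290],None,fx=4.2,fy=4.2,interpolation=cv2.INTER_CUBIC))
E
sed "s/t0.png/t9.png/;s/s0.png/s9.png/;s/rect.png/rect9.png/" hexfit.py > hf9.py; python3 hf9.py;python3 mv.py .5178 -.2363 .2 3.5
```

```text
top [  74.263   44.954   -1.3   -221.497    9.116] 45.519036685975266 0.0
top [  95.397   55.163   -1.879 -271.268   10.756] 12.336129120056384 0.0
top [  95.397   55.163   -1.617 -271.268   10.756] 27.336129120056697 0.0
top [  95.397   55.163   -1.355 -271.268   10.756] 42.33612912005445 0.0
world 589.7630225326872 -189.8463286400447
t 20.05 pos [518.2 -75.  171.5] jaw -24.92 tilt [ 1.2e-03 -1.0e+00 -7.0e-04] q [-0.23  0.36  1.77 -0.    1.02  0.2 ]
F [ 0.5 -0.5 -2.8] T [-0.05  0.09 -0.03] grip 18.0
x 14.64 y -2.84 z 6.76 | ax 0.001 ay -0.496 az 0.001hf9.py:26: RuntimeWarning: overflow encountered in exp
  i=1/(1+np.exp(-sd(cx,cy,th,18.5)/.4)); o=1/(1+np.exp(sd(cx,cy,th+off,af2)/.4))
```

View pics/rect9.png

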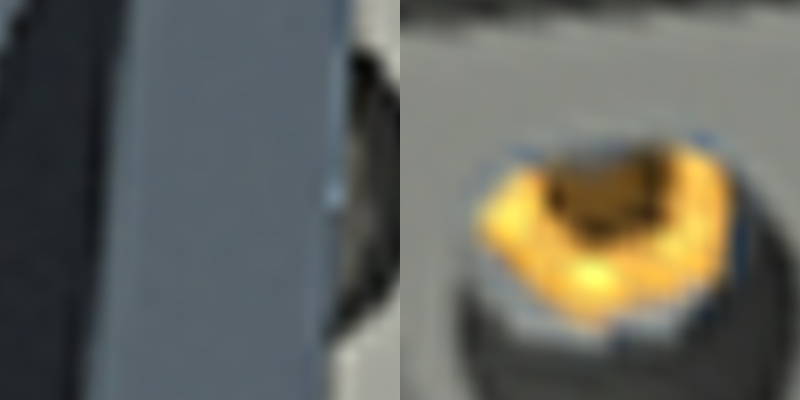

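View pics/s9k.png

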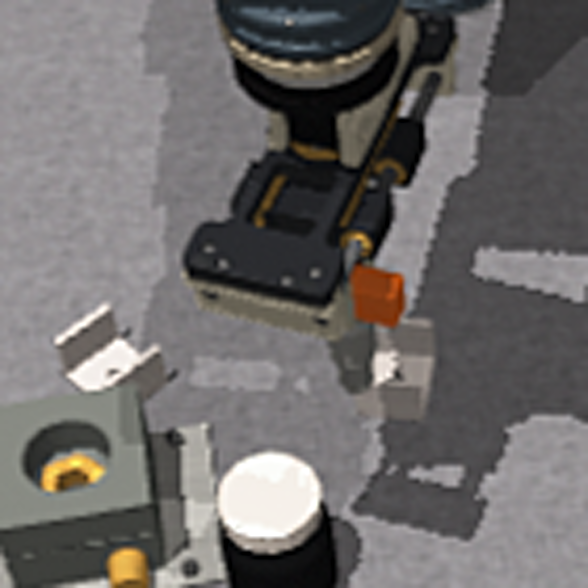

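```bash
python3 mv.py .5175 -.2363 .15 -7
```

```text
t 20.05 pos [518.2 -75.  171.5] jaw -24.92 tilt [ 1.2e-03 -1.0e+00 -7.0e-04] q [-0.23  0.36  1.77 -0.    1.02  0.2 ]
F [ 0.5 -0.5 -2.8] T [-0.05  0.09 -0.03] grip 18.0
x 14.65 y 2.16 z 6.73 | ax 0.001 ay -0.313 az 0.001
```

Call:
apply_moves:
  plan:
    - {"x": 14.6, "y": 0.5, "z": 6.7, "ax": 0, "ay": -0.313, "az": 0, "grip": 1}
    - {"x": 14.6, "y": 0.5, "z": 6.7, "ax": 0, "ay": -0.313, "az": 0, "grip": 1}
    - {"x": 14.6, "y": 0.5, "z": 6.7, "ax": 0, "ay": -0.313, "az": 0, "grip": 1}
    - {"x": 14.6, "y": 1.5, "z": 6.7, "ax": 0, "ay": -0.313, "az": 0, "grip": 1}
    - {"x": 14.6, "y": 2.2, "z": 6.7, "ax": 0, "ay": -0.313, "az": 0, "grip": 1}

```text
time_s: 20.55
ee_pos: [0.5167, -0.239, 0.1488]
ee_rot: [[-0.127, -0.001, 0.992], [-0.992, -0.001, -0.127], [0.001, -1.0, -0.001]]
ft_force: [-0.0, 1.3, -2.0]
grip_width: 0.0179
```

```bash
python3 mv.py .5175 -.2363 .116 -7
```

```text
t 20.55 pos [ 516.7 -239.   148.8] jaw -7.31 tilt [ 0.0012 -1.     -0.0013] q [-0.51  0.47  1.67 -0.    1.01 -0.39]
F [-0.   1.3 -2. ] T [-0.05  0.11  0.02] grip 17.9
x -0.28 y 3.28 z 0.05 | ax 0.001 ay -0.005 az 0.001
```

Call:
apply_moves:
  plan:
    - {"x": -0.28, "y": 1.5, "z": 0.05, "ax": 0, "ay": 0, "az": 0, "grip": 1}
    - {"x": -0.28, "y": 3.2, "z": 0.05, "ax": 0, "ay": 0, "az": 0, "grip": 1}
    - {"x": -0.28, "y": 3.4, "z": 0.05, "ax": 0, "ay": 0, "az": 0, "grip": 1}
    - {"x": -0.28, "y": 4, "z": 0.05, "ax": 0, "ay": 0, "az": 0, "grip": 1}
    - {"x": -0.28, "y": 4.4, "z": 0.05, "ax": 0, "ay": 0, "az": 0, "grip": 1}

```text
time_s: 21.05
ee_pos: [0.5177, -0.2361, 0.1049]
ee_rot: [[-0.127, -0.001, 0.992], [-0.992, -0.001, -0.127], [0.001, -1.0, -0.001]]
ft_force: [-0.2, 0.6, -1.6]
grip_width: 0.0178
```

```bash
python3 mv.py .5175 -.2363 .097 -7
```

```text
t 21.05 pos [ 517.7 -236.1  104.9] jaw -7.31 tilt [ 1.3e-03 -1.0e+00 -8.0e-04] q [-0.51  0.52  1.7  -0.    0.92 -0.38]
F [-0.2  0.6 -1.6] T [-0.1   0.03 -0.  ] grip 17.8
x 0.02 y 0.79 z -0.01 | ax 0.001 ay -0.005 az 0.001
```

Call:
apply_moves:
  plan:
    - {"x": 0.02, "y": 0.4, "z": 0, "ax": 0, "ay": 0, "az": 0, "grip": 1}
    - {"x": 0.02, "y": 0.75, "z": 0, "ax": 0, "ay": 0, "az": 0, "grip": 1}
    - {"x": 0.02, "y": 0.78, "z": 0, "ax": 0, "ay": 0, "az": 0, "grip": 1}
    - {"x": 0.02, "y": 0.77, "z": 0, "ax": 0, "ay": 0.1, "az": 0, "grip": 1}
    - {"x": 0.02, "y": 0.77, "z": 0, "ax": 0, "ay": 0.2, "az": 0, "grip": 1}

```text
time_s: 21.55
ee_pos: [0.5177, -0.2363, 0.0974]
ee_rot: [[-0.326, -0.001, 0.946], [-0.946, -0.001, -0.326], [0.001, -1.0, -0.0]]
ft_force: [1.3, 0.8, -1.0]
grip_width: 0.018
```

```bash
python3 mv.py .5175 -.2363 .097 -7
```

```text
t 21.55 pos [ 517.7 -236.3   97.4] jaw -19.0 tilt [ 1.5e-03 -1.0e+00 -3.0e-04] q [-0.51  0.54  1.7  -0.    0.9  -0.18]
F [ 1.3  0.8 -1. ] T [-0.02  0.08  0.01] grip 18.0
x 0.00 y 0.04 z -0.02 | ax 0.000 ay -0.209 az 0.001
```

Call:
apply_moves:
  plan:
    - {"x": 0, "y": 0, "z": 0, "ax": 0, "ay": 0.05, "az": 0, "grip": 1}
    - {"x": 0, "y": 0, "z": 0, "ax": 0, "ay": 0.1, "az": 0, "grip": 1}

```text
time_s: 21.75
ee_pos: [0.5176, -0.2363, 0.0974]
ee_rot: [[-0.42, -0.001, 0.907], [-0.907, -0.001, -0.42], [0.001, -1.0, -0.0]]
ft_force: [0.4, 0.0, -0.9]
grip_width: 0.0177
```

```bash
python3 mv.py .5175 -.2363 .097 -7
```

```text
t 21.75 pos [ 517.6 -236.3   97.4] jaw -24.86 tilt [ 1.5e-03 -1.0e+00 -4.0e-04] q [-0.51  0.54  1.7  -0.    0.9  -0.07]
F [ 0.4  0.  -0.9] T [-0.03  0.18  0.1 ] grip 17.7
x 0.01 y 0.04 z -0.01 | ax 0.001 ay -0.312 az 0.001
```

Call:
apply_moves:
  plan:
    - {"x": 0, "y": 0, "z": 0, "ax": 0, "ay": 0.05, "az": 0, "grip": 1}
    - {"x": 0, "y": 0, "z": 0, "ax": 0, "ay": 0.1, "az": 0, "grip": 1}

```text
time_s: 21.95
ee_pos: [0.5175, -0.2363, 0.0975]
ee_rot: [[-0.51, -0.001, 0.86], [-0.86, -0.001, -0.51], [0.002, -1.0, -0.0]]
ft_force: [0.4, 0.7, -1.2]
grip_width: 0.0179
```

```bash
python3 mv.py .5175 -.2363 .097 -7
```

```text
t 21.95 pos [ 517.5 -236.3   97.5] jaw -30.7 tilt [ 1.6e-03 -1.0e+00 -3.0e-04] q [-0.51  0.53  1.7  -0.    0.9   0.03]
F [ 0.4  0.7 -1.2] T [0.02 0.15 0.17] grip 17.9
x 0.01 y 0.05 z -0.00 | ax 0.001 ay -0.414 az 0.002
```

Call:
apply_moves:
  plan:
    - {"x": 0, "y": 0, "z": 0, "ax": 0, "ay": 0.05, "az": 0, "grip": 1}
    - {"x": 0, "y": 0, "z": 0, "ax": 0, "ay": 0.1, "az": 0, "grip": 1}

```text
time_s: 22.15
ee_pos: [0.5175, -0.2362, 0.0975]
ee_rot: [[-0.595, -0.001, 0.804], [-0.804, -0.001, -0.595], [0.002, -1.0, -0.0]]
ft_force: [-0.3, 0.3, -1.6]
grip_width: 0.0176
```

```bash
python3 mv.py .5175 -.2363 .097 -7
```

```text
t 22.15 pos [ 517.5 -236.2   97.5] jaw -36.52 tilt [ 1.8e-03 -1.0e+00 -4.0e-04] q [-0.51  0.53  1.7  -0.    0.9   0.13]
F [-0.3  0.3 -1.6] T [0.02 0.15 0.31] grip 17.6
x 0.01 y 0.05 z 0.01 | ax 0.001 ay -0.515 az 0.002
```

Call:
apply_moves:
  plan:
    - {"x": 0, "y": 0.03, "z": 0, "ax": 0, "ay": 0, "az": 0, "grip": 2.8}
    - {"x": 0, "y": 0.03, "z": 0, "ax": 0, "ay": 0, "az": 0, "grip": 2.8}

```text
time_s: 22.35
ee_pos: [0.5176, -0.2363, 0.0974]
ee_rot: [[-0.594, -0.001, 0.804], [-0.804, -0.001, -0.594], [0.002, -1.0, 0.0]]
ft_force: [-0.1, 0.7, -0.2]
grip_width: 0.027
```

```bash
python3 mv.py .5175 -.2363 .097 -25; python3 - <<'E'
from h import *
a,_=cap('scene','s10')
E
sed "s/^for tag,yaws.*/for tag,yaws in(('s10',(-37,-30,-23)),('s8',(-33,-27,-20))):/" ov.py > ov2.py; sed -i "s/ov.png/ov2.png/;s/fx=.85,fy=.85/fx=1,fy=1/" ov2.py; python3 ov2.py
```

```text
t 22.35 pos [ 517.6 -236.3   97.4] jaw -36.44 tilt [ 1.7e-03 -1.0e+00  1.0e-04] q [-0.51  0.54  1.7  -0.    0.9   0.13]
F [-0.1  0.7 -0.2] T [-0.04  0.08 -0.01] grip 27.0
x 0.01 y 0.04 z -0.01 | ax 0.000 ay -0.200 az 0.002
```

View pics/ov2.png

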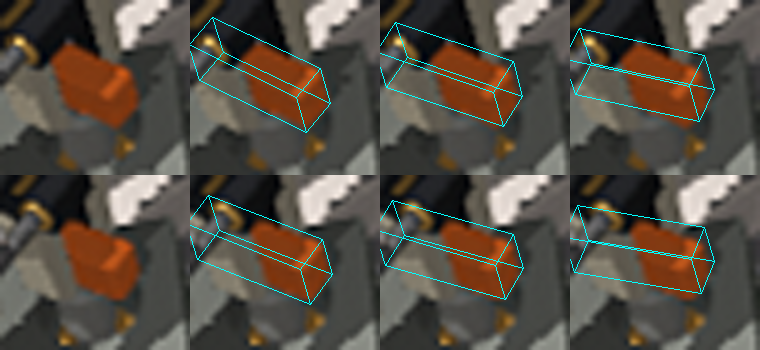

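Call:
apply_moves:
  plan:
    - {"x": 0, "y": 0, "z": 0, "ax": 0, "ay": -0.12, "az": 0, "grip": 2.8}
    - {"x": 0, "y": 0, "z": 0, "ax": 0, "ay": -0.14, "az": 0, "grip": 2.8}
    - {"x": 0, "y": 0, "z": 0, "ax": 0, "ay": -0.14, "az": 0, "grip": 1}
    - {"x": 0, "y": 0, "z": 0, "ax": 0, "ay": -0.14, "az": 0, "grip": 1}
    - {"x": 0, "y": 0, "z": 0, "ax": 0, "ay": -0.14, "az": 0, "grip": 1}

```text
time_s: 22.9
ee_pos: [0.5176, -0.2363, 0.0974]
ee_rot: [[-0.477, -0.001, 0.879], [-0.879, -0.001, -0.477], [0.002, -1.0, -0.0]]
ft_force: [-0.1, 0.8, -0.2]
grip_width: 0.0187
```

Call:
apply_moves:
  plan:
    - {"x": 0, "y": 0, "z": 0, "ax": 0, "ay": 0, "az": 0, "grip": 1}
    - {"x": 0, "y": -1, "z": 0, "ax": 0, "ay": 0, "az": 0, "grip": 1}
    - {"x": 0, "y": -2.5, "z": 0, "ax": 0, "ay": 0, "az": 0, "grip": 1}
    - {"x": 0, "y": -6, "z": 0, "ax": 0, "ay": 0, "az": 0, "grip": 1}
    - {"x": 0, "y": -10.5, "z": 0, "ax": 0, "ay": 0, "az": 0, "grip": 1}

```text
time_s: 23.4
ee_pos: [0.5168, -0.2356, 0.2029]
ee_rot: [[-0.478, -0.004, 0.879], [-0.879, 0.0, -0.478], [0.002, -1.0, -0.004]]
ft_force: [0.6, -0.6, -0.7]
grip_width: 0.0176
```

```bash
python3 mv.py .5175 -.0363 .2 -28
```

```text
t 23.4 pos [ 516.8 -235.6  202.9] jaw -28.52 tilt [ 0.0017 -1.     -0.0035] q [-0.51  0.4   1.62 -0.    1.12 -0.01]
F [ 0.6 -0.6 -0.7] T [-0.06  0.02 -0.01] grip 17.6
x -17.55 y 0.29 z -9.45 | ax 0.004 ay -0.009 az 0.002
```

Call:
apply_moves:
  plan:
    - {"x": -17.5, "y": 0, "z": -9.4, "ax": 0.003, "ay": 0, "az": 0, "grip": 1}
    - {"x": -17.5, "y": 0, "z": -9.4, "ax": 0.003, "ay": 0, "az": 0, "grip": 1}
    - {"x": -17.5, "y": 0, "z": -9.4, "ax": 0.003, "ay": 0, "az": 0, "grip": 1}
    - {"x": -17.5, "y": 0, "z": -9.4, "ax": 0.003, "ay": 0, "az": 0, "grip": 1}
    - {"x": -17.5, "y": 0, "z": -9.4, "ax": 0.003, "ay": 0, "az": 0, "grip": 1}

```text
time_s: 23.9
ee_pos: [0.5173, -0.0324, 0.2037]
ee_rot: [[-0.474, -0.001, 0.881], [-0.881, -0.0, -0.474], [0.001, -1.0, -0.001]]
ft_force: [0.9, -1.4, -1.9]
grip_width: 0.0179
```

```bash
python3 - <<'E'
from h import *
cap('top','t11');cap('scene','s11')
E
sed "s/t0.png/t11.png/;s/s0.png/s11.png/;s/rect.png/rect11.png/" hexfit.py > hf11.py; python3 hf11.py;python3 mv.py .5175 -.2363 .15 -20
```

```text
top [ 8.3500e-01 -1.4730e+00 -1.9100e-01  3.4615e+01 -1.4000e-02] 49.084634572616274 0.023580578064687833
top [ 8.3200e-01 -1.4750e+00  8.6800e-01  3.4628e+01 -2.4000e-02] 49.71797020799593 0.023578737511045167
top [ 8.3900e-01 -1.4730e+00  8.6400e-01  3.4622e+01 -2.1000e-02] 49.51365913034815 0.023578531535926397
top [ 8.3600e-01 -1.4740e+00  8.6500e-01  3.4624e+01 -2.2000e-02] 49.55775795222697 0.023578287204546838
world 516.3362175283729 -236.27372301084992
t 24.0 pos [517.7 -36.3 203.5] jaw -28.4 tilt [ 1.9e-03 -1.0e+00  1.0e-04] q [-0.16  0.31  1.75 -0.    1.08  0.34]
F [ 0.2 -0.8 -1.2] T [-0.03  0.12  0.03] grip 17.8
x 17.59 y 5.39 z 9.49 | ax 0.000 ay -0.147 az 0.002
```

View pics/rect11.png

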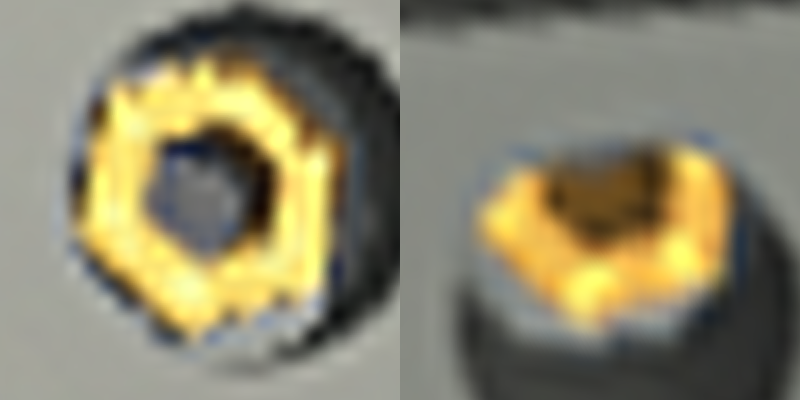

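Call:
apply_moves:
  plan:
    - {"x": 17.6, "y": 2.5, "z": 9.5, "ax": 0, "ay": -0.2, "az": 0, "grip": 1}
    - {"x": 17.6, "y": 2.5, "z": 9.5, "ax": 0, "ay": -0.2, "az": 0, "grip": 1}
    - {"x": 17.6, "y": 2.5, "z": 9.5, "ax": 0, "ay": -0.2, "az": 0, "grip": 1}
    - {"x": 17.6, "y": 2.5, "z": 9.5, "ax": 0, "ay": -0.2, "az": 0, "grip": 1}
    - {"x": 17.6, "y": 5.4, "z": 9.5, "ax": 0, "ay": -0.2, "az": 0, "grip": 1}

```text
time_s: 24.5
ee_pos: [0.5181, -0.2436, 0.1521]
ee_rot: [[-0.297, 0.004, 0.955], [-0.955, -0.006, -0.297], [0.004, -1.0, 0.006]]
ft_force: [0.9, 0.2, -1.8]
grip_width: 0.0175
```

```bash
python3 mv.py .5175 -.2363 .116 -17
```

```text
t 24.5 pos [ 518.1 -243.6  152.1] jaw -17.28 tilt [ 0.0043 -1.      0.006 ] q [-0.52  0.46  1.66 -0.    1.01 -0.22]
F [ 0.9  0.2 -1.8] T [-0.02  0.1   0.03] grip 17.5
x -0.69 y 3.60 z -0.30 | ax -0.006 ay -0.005 az 0.004
```

Call:
apply_moves:
  plan:
    - {"x": -0.69, "y": 1.5, "z": -0.25, "ax": -0.003, "ay": 0, "az": 0.003, "grip": 1}
    - {"x": -0.69, "y": 3.2, "z": -0.25, "ax": -0.003, "ay": 0, "az": 0.003, "grip": 1}
    - {"x": -0.69, "y": 3.7, "z": -0.25, "ax": -0.003, "ay": 0, "az": 0.003, "grip": 1}
    - {"x": -0.69, "y": 4.3, "z": -0.25, "ax": -0.003, "ay": 0, "az": 0.003, "grip": 1}
    - {"x": -0.69, "y": 4.7, "z": -0.25, "ax": -0.003, "ay": 0, "az": 0.003, "grip": 1}

```text
time_s: 25.0
ee_pos: [0.5185, -0.2373, 0.1065]
ee_rot: [[-0.298, 0.004, 0.955], [-0.955, -0.003, -0.298], [0.001, -1.0, 0.004]]
ft_force: [-2.5, 3.5, 2.2]
grip_width: 0.0177
```

```bash
python3 mv.py .5175 -.2363 .097 -17
```

```text
t 25.0 pos [ 518.5 -237.3  106.5] jaw -17.32 tilt [ 0.0014 -1.      0.0045] q [-0.51  0.52  1.7  -0.    0.92 -0.21]
F [-2.5  3.5  2.2] T [ 0.8   0.63 -0.03] grip 17.7
x -0.07 y 0.95 z -0.13 | ax -0.004 ay -0.006 az 0.001
```

Call:
apply_moves:
  plan:
    - {"x": -0.08, "y": 0, "z": -0.12, "ax": 0, "ay": 0, "az": 0, "grip": 1}
    - {"x": -0.08, "y": 0.4, "z": -0.12, "ax": 0, "ay": 0, "az": 0, "grip": 1}
    - {"x": -0.08, "y": 0.8, "z": -0.12, "ax": 0, "ay": 0, "az": 0, "grip": 1}
    - {"x": -0.08, "y": 0.94, "z": -0.12, "ax": 0, "ay": 0, "az": 0, "grip": 1}

```text
time_s: 25.4
ee_pos: [0.5177, -0.2364, 0.0972]
ee_rot: [[-0.298, 0.004, 0.955], [-0.955, -0.003, -0.298], [0.002, -1.0, 0.005]]
ft_force: [-3.3, 1.2, 13.0]
grip_width: 0.0175
```

```bash
python3 mv.py .5175 -.2363 .097 -17
```

```text
t 25.4 pos [ 517.7 -236.4   97.2] jaw -17.31 tilt [ 0.0017 -1.      0.0049] q [-0.51  0.53  1.71 -0.    0.9  -0.21]
F [-3.3  1.2 13. ] T [0.31 1.01 0.03] grip 17.5
x -0.00 y 0.02 z -0.03 | ax -0.005 ay -0.005 az 0.002
```

Call:
apply_moves:
  plan:
    - {"x": 0, "y": -0.04, "z": -0.03, "ax": -0.003, "ay": 0.08, "az": 0, "grip": 1}
    - {"x": 0, "y": -0.04, "z": -0.03, "ax": -0.003, "ay": 0.14, "az": 0, "grip": 1}

```text
time_s: 25.6
ee_pos: [0.5177, -0.2363, 0.0976]
ee_rot: [[-0.431, 0.002, 0.903], [-0.903, -0.002, -0.431], [0.001, -1.0, 0.002]]
ft_force: [1.1, 0.9, -1.4]
grip_width: 0.0177
```

```bash
python3 mv.py .5175 -.2363 .097 -17
```

```text
t 25.6 pos [ 517.7 -236.3   97.6] jaw -25.51 tilt [ 0.001  -1.      0.0024] q [-0.51  0.53  1.7  -0.    0.9  -0.06]
F [ 1.1  0.9 -1.4] T [ 0.24 -0.13  0.08] grip 17.7
x 0.01 y 0.06 z -0.02 | ax -0.002 ay -0.148 az 0.001
```

Call:
apply_moves:
  plan:
    - {"x": 0, "y": 0, "z": 0, "ax": 0, "ay": 0.05, "az": 0, "grip": 1}
    - {"x": 0, "y": 0, "z": 0, "ax": 0, "ay": 0.1, "az": 0, "grip": 1}

```text
time_s: 25.8
ee_pos: [0.5177, -0.2362, 0.0975]
ee_rot: [[-0.52, 0.002, 0.854], [-0.854, -0.002, -0.52], [0.001, -1.0, 0.002]]
ft_force: [0.8, 1.5, -0.3]
grip_width: 0.0176
```

```bash
python3 mv.py .5175 -.2363 .097 -17
```

```text
t 25.8 pos [ 517.7 -236.2   97.5] jaw -31.33 tilt [ 8.0e-04 -1.0e+00  2.3e-03] q [-0.51  0.53  1.7  -0.    0.9   0.04]
F [ 0.8  1.5 -0.3] T [0.13 0.24 0.29] grip 17.6
x 0.02 y 0.05 z -0.01 | ax -0.002 ay -0.250 az 0.001
```

Call:
apply_moves:
  plan:
    - {"x": 0, "y": 0, "z": 0, "ax": 0, "ay": 0.05, "az": 0, "grip": 1}
    - {"x": 0, "y": 0, "z": 0, "ax": 0, "ay": 0.1, "az": 0, "grip": 1}

```text
time_s: 26.0
ee_pos: [0.5177, -0.2362, 0.0975]
ee_rot: [[-0.604, 0.001, 0.797], [-0.797, -0.002, -0.604], [0.001, -1.0, 0.002]]
ft_force: [-1.5, 0.6, 0.4]
grip_width: 0.0181
```

```bash
python3 mv.py .5175 -.2363 .097 -17
```

```text
t 26.0 pos [ 517.7 -236.2   97.5] jaw -37.14 tilt [ 8.0e-04 -1.0e+00  2.2e-03] q [-0.51  0.53  1.7  -0.    0.9   0.14]
F [-1.5  0.6  0.4] T [0.12 0.33 0.36] grip 18.1
x 0.02 y 0.05 z -0.01 | ax -0.002 ay -0.351 az 0.001
```

Call:
apply_moves:
  plan:
    - {"x": 0, "y": 0, "z": 0, "ax": 0, "ay": 0.05, "az": 0, "grip": 1}
    - {"x": 0, "y": 0, "z": 0, "ax": 0, "ay": 0.08, "az": 0, "grip": 1}

```text
time_s: 26.2
ee_pos: [0.5176, -0.2362, 0.0974]
ee_rot: [[-0.666, 0.001, 0.746], [-0.746, -0.002, -0.666], [0.001, -1.0, 0.002]]
ft_force: [-1.3, 0.7, 0.5]
grip_width: 0.0178
```

```bash
python3 mv.py .5175 -.2363 .097 -17
```

```text
t 26.2 pos [ 517.6 -236.2   97.4] jaw -41.79 tilt [ 9.0e-04 -1.0e+00  2.2e-03] q [-0.51  0.53  1.7  -0.    0.9   0.22]
F [-1.3  0.7  0.5] T [0.13 0.32 0.39] grip 17.8
x 0.02 y 0.04 z -0.00 | ax -0.002 ay -0.433 az 0.001
```

Call:
apply_moves:
  plan:
    - {"x": 0, "y": 0.02, "z": 0, "ax": 0, "ay": 0, "az": 0, "grip": 3}
    - {"x": 0, "y": 0.02, "z": 0, "ax": 0, "ay": 0, "az": 0, "grip": 3}
    - {"x": 0, "y": 0.02, "z": 0, "ax": 0, "ay": -0.14, "az": 0, "grip": 3}
    - {"x": 0, "y": 0.02, "z": 0, "ax": 0, "ay": -0.25, "az": 0, "grip": 3}

```text
time_s: 26.6
ee_pos: [0.5178, -0.2363, 0.0973]
ee_rot: [[-0.456, 0.001, 0.89], [-0.89, -0.002, -0.456], [0.001, -1.0, 0.002]]
ft_force: [-0.6, -0.3, -1.0]
grip_width: 0.0301
```

```bash
python3 mv.py .5175 -.2363 .097 -25; python3 - <<'E'
from h import *
a,_=cap('scene','s12')
E
sed "s/^for tag,yaws.*/for tag,yaws in(('s12',(-37,-30,-23)),('s10',(-33,-27,-20))):/" ov.py > ov2.py; sed -i "s/ov.png/ov3.png/;s/fx=.85,fy=.85/fx=1,fy=1/" ov2.py; python3 ov2.py
```

```text
t 26.6 pos [ 517.8 -236.3   97.3] jaw -27.12 tilt [ 0.0014 -1.      0.0023] q [-0.51  0.53  1.7  -0.    0.9  -0.03]
F [-0.6 -0.3 -1. ] T [-0.08  0.1  -0.01] grip 30.1
x 0.01 y 0.03 z -0.02 | ax -0.002 ay -0.037 az 0.001
```

View pics/ov3.png

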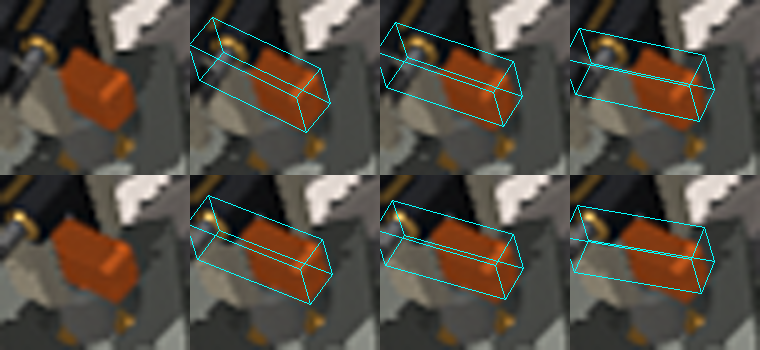

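Call:
apply_moves:
  plan:
    - {"x": 0, "y": 0, "z": 0, "ax": 0, "ay": 0.13, "az": 0, "grip": 3}
    - {"x": 0, "y": 0, "z": 0, "ax": 0, "ay": 0.13, "az": 0, "grip": 1}
    - {"x": 0, "y": 0, "z": 0, "ax": 0, "ay": 0.13, "az": 0, "grip": 1}
    - {"x": 0, "y": 0, "z": 0, "ax": 0, "ay": 0.13, "az": 0, "grip": 1}
    - {"x": 0, "y": 0, "z": 0, "ax": 0, "ay": 0.13, "az": 0, "grip": 1}

```text
time_s: 27.15
ee_pos: [0.5177, -0.2362, 0.0973]
ee_rot: [[-0.562, 0.001, 0.827], [-0.827, -0.002, -0.562], [0.001, -1.0, 0.002]]
ft_force: [-1.2, 1.1, 1.2]
grip_width: 0.0184
```

```bash
python3 mv.py .5175 -.2363 .097 -25
```

```text
t 27.15 pos [ 517.7 -236.2   97.3] jaw -34.17 tilt [ 0.0011 -1.      0.0021] q [-0.51  0.53  1.7  -0.    0.9   0.09]
F [-1.2  1.1  1.2] T [ 0.03  0.29 -0.05] grip 18.4
x 0.02 y 0.03 z -0.01 | ax -0.002 ay -0.160 az 0.001
```

Call:
apply_moves:
  plan:
    - {"x": 0, "y": 0, "z": 0, "ax": 0, "ay": 0, "az": 0, "grip": 1}
    - {"x": 0, "y": -1, "z": 0, "ax": 0, "ay": 0, "az": 0, "grip": 1}
    - {"x": 0, "y": -2.5, "z": 0, "ax": 0, "ay": 0, "az": 0, "grip": 1}
    - {"x": 0, "y": -6, "z": 0, "ax": 0, "ay": 0, "az": 0, "grip": 1}
    - {"x": 0, "y": -10.5, "z": 0, "ax": 0, "ay": 0, "az": 0, "grip": 1}

```text
time_s: 27.65
ee_pos: [0.5167, -0.2355, 0.2024]
ee_rot: [[-0.561, -0.002, 0.828], [-0.828, -0.001, -0.561], [0.001, -1.0, -0.001]]
ft_force: [-0.1, -0.7, -1.1]
grip_width: 0.0179
```

```bash
python3 mv.py .5175 -.0363 .2 -34
```

```text
t 27.65 pos [ 516.7 -235.5  202.4] jaw -34.15 tilt [ 0.0015 -1.     -0.0012] q [-0.51  0.4   1.62 -0.    1.12  0.09]
F [-0.1 -0.7 -1.1] T [-0.08  0.05 -0.05] grip 17.9
x -16.54 y 0.23 z -11.12 | ax 0.001 ay -0.003 az 0.001
```

Call:
apply_moves:
  plan:
    - {"x": -16.5, "y": 0, "z": -11.1, "ax": 0, "ay": 0, "az": 0, "grip": 1}
    - {"x": -16.5, "y": 0, "z": -11.1, "ax": 0, "ay": 0, "az": 0, "grip": 1}
    - {"x": -16.5, "y": 0, "z": -11.1, "ax": 0, "ay": 0, "az": 0, "grip": 1}
    - {"x": -16.5, "y": 0, "z": -11.1, "ax": 0, "ay": 0, "az": 0, "grip": 1}
    - {"x": -16.5, "y": 0, "z": -11.1, "ax": 0, "ay": 0, "az": 0, "grip": 1}

```text
time_s: 28.15
ee_pos: [0.5171, -0.0321, 0.2029]
ee_rot: [[-0.557, -0.002, 0.83], [-0.83, 0.0, -0.557], [0.001, -1.0, -0.002]]
ft_force: [-0.4, -0.1, -1.4]
grip_width: 0.0179
```

```bash
python3 - <<'E'
from h import *
cap('top','t13');cap('scene','s13')
E
sed "s/t0.png/t13.png/;s/s0.png/s13.png/;s/rect.png/rect13.png/" hexfit.py > hf13.py; python3 hf13.py;python3 mv.py .5175 -.2363 .15 -20
```

```text
top [ 8.3700e-01 -1.4930e+00 -1.8700e-01  3.4616e+01 -4.0000e-03] 49.29343456755653 0.026910535929062594
top [ 8.3600e-01 -1.4950e+00  8.6200e-01  3.4613e+01 -7.0000e-03] 49.40585404342391 0.026910859912305646
top [ 8.4100e-01 -1.4930e+00  8.5900e-01  3.4619e+01 -3.0000e-03] 49.23325041916411 0.026910702456253082
top [ 8.4200e-01 -1.4920e+00  8.6500e-01  3.4615e+01 -8.0000e-03] 49.53797919558891 0.02691107523251284
world 516.3368819642835 -236.29295290735533
t 28.25 pos [517.5 -36.  202.8] jaw -34.0 tilt [ 1.5e-03 -1.0e+00 -5.0e-04] q [-0.16  0.31  1.75 -0.    1.08  0.44]
F [-0.7 -0.4 -2.8] T [-0.15  0.16  0.01] grip 17.4
x 16.60 y 5.30 z 11.20 | ax 0.001 ay -0.244 az 0.001
```

View pics/rect13.png

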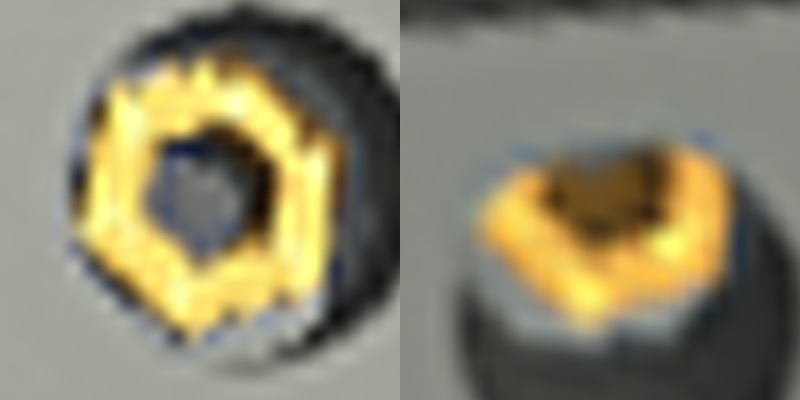

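```bash
python3 mv.py .5235 .2098 .205 -28.5
```

```text
t 28.25 pos [517.5 -36.  202.8] jaw -34.0 tilt [ 1.5e-03 -1.0e+00 -5.0e-04] q [-0.16  0.31  1.75 -0.    1.08  0.44]
F [-0.7 -0.4 -2.8] T [-0.15  0.16  0.01] grip 17.4
x -20.71 y -0.24 z -13.25 | ax 0.001 ay -0.096 az 0.001
```

Call:
apply_moves:
  plan:
    - {"x": -20.7, "y": -0.3, "z": -13.2, "ax": 0, "ay": -0.096, "az": 0, "grip": 1}
    - {"x": -20.7, "y": -0.3, "z": -13.2, "ax": 0, "ay": -0.096, "az": 0, "grip": 1}
    - {"x": -20.7, "y": -0.3, "z": -13.2, "ax": 0, "ay": -0.096, "az": 0, "grip": 1}
    - {"x": -20.7, "y": -0.3, "z": -13.2, "ax": 0, "ay": -0.096, "az": 0, "grip": 1}
    - {"x": -20.7, "y": -0.3, "z": -13.2, "ax": 0, "ay": -0.096, "az": 0, "grip": 1}

```text
time_s: 28.75
ee_pos: [0.5244, 0.2101, 0.2058]
ee_rot: [[-0.479, -0.001, 0.878], [-0.878, -0.001, -0.479], [0.001, -1.0, -0.0]]
ft_force: [1.4, 0.1, -1.6]
grip_width: 0.0179
```

Call:
apply_moves:
  plan:
    - {"x": 0, "y": 0, "z": 0, "ax": 0, "ay": 0, "az": 0, "grip": 1}
    - {"x": 0, "y": 0, "z": 0, "ax": 0, "ay": 0, "az": 0, "grip": 1}

```text
time_s: 28.95
ee_pos: [0.5249, 0.2095, 0.2057]
ee_rot: [[-0.478, -0.001, 0.878], [-0.878, -0.002, -0.478], [0.002, -1.0, -0.0]]
ft_force: [-0.1, -0.4, -1.2]
grip_width: 0.0179
```

```bash
python3 mv.py .5235 .2098 .135 -28.5
```

```text
t 28.95 pos [524.9 209.5 205.7] jaw -28.56 tilt [ 0.0018 -1.     -0.    ] q [ 0.3   0.39  1.62 -0.    1.13  0.8 ]
F [-0.1 -0.4 -1.2] T [-0.08  0.11  0.06] grip 17.9
x 0.03 y 7.07 z -0.13 | ax 0.000 ay -0.001 az 0.002
```

Call:
apply_moves:
  plan:
    - {"x": 0.03, "y": 4, "z": -0.13, "ax": 0, "ay": 0, "az": 0.002, "grip": 1}
    - {"x": 0.03, "y": 7, "z": -0.13, "ax": 0, "ay": 0, "az": 0.002, "grip": 1}
    - {"x": 0.03, "y": 7, "z": -0.13, "ax": 0, "ay": 0, "az": 0.002, "grip": 1}
    - {"x": 0.03, "y": 7, "z": -0.13, "ax": 0, "ay": 0, "az": 0.002, "grip": 1}

```text
time_s: 29.35
ee_pos: [0.5242, 0.2084, 0.1365]
ee_rot: [[-0.48, 0.0, 0.877], [-0.877, 0.0, -0.48], [-0.0, -1.0, 0.0]]
ft_force: [0.2, -0.0, -0.4]
grip_width: 0.0177
```

```bash
python3 mv.py .5235 .2098 .1 -28.5; python3 - <<'E'
from h import *
a,_=cap('scene','s14')
cv2.imwrite('pics/s14r.png',cv2.resize(a[150:260,290:410],None,fx=6,fy=5.4,interpolation=cv2.INTER_CUBIC))
print(pix('scene',[.5222,.2097,.05]),pix('scene',[.5222,.2097,.067]))
E
```

```text
t 29.35 pos [524.2 208.4 136.5] jaw -28.67 tilt [-0.e+00 -1.e+00  1.e-04] q [ 0.3   0.47  1.69 -0.    0.98  0.8 ]
F [ 0.2 -0.  -0.4] T [-0.03  0.1  -0.02] grip 17.7
x -0.09 y 3.65 z -0.13 | ax -0.000 ay -0.003 az -0.000
(np.float64(353.3636459664647), np.float64(222.26074501916148)) (np.float64(354.1573466529727), np.float64(217.9303389759803))
```

View pics/s14r.png

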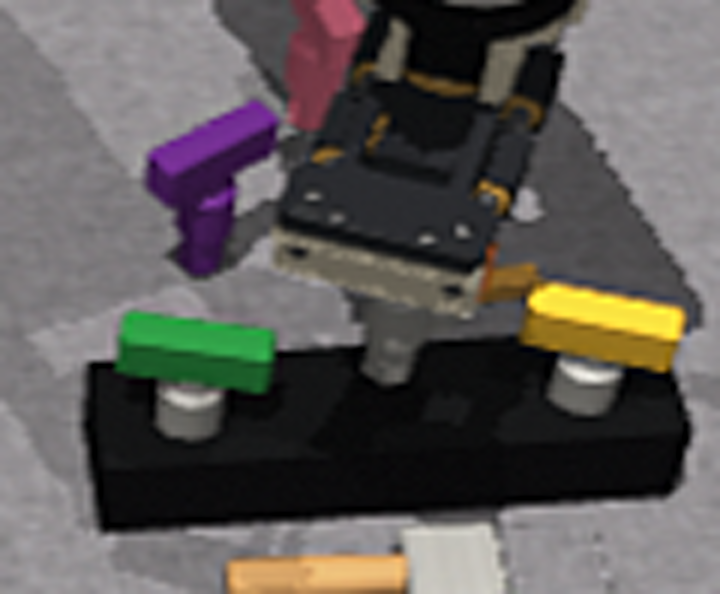

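Call:
apply_moves:
  plan:
    - {"x": -0.09, "y": 0.5, "z": -0.08, "ax": 0, "ay": 0, "az": 0, "grip": 1}
    - {"x": -0.09, "y": 1.5, "z": -0.08, "ax": 0, "ay": 0, "az": 0, "grip": 1}
    - {"x": -0.09, "y": 2.6, "z": -0.08, "ax": 0, "ay": 0, "az": 0, "grip": 1}
    - {"x": -0.09, "y": 3.6, "z": -0.08, "ax": 0, "ay": 0, "az": 0, "grip": 1}

```text
time_s: 29.8
ee_pos: [0.5242, 0.21, 0.1003]
ee_rot: [[-0.479, 0.001, 0.878], [-0.878, 0.0, -0.479], [-0.001, -1.0, 0.001]]
ft_force: [-0.2, 0.2, -1.6]
grip_width: 0.0177
```

```bash
python3 mv.py .5235 .2098 .0785 -28.5
```

```text
t 29.8 pos [524.2 210.  100.3] jaw -28.64 tilt [-0.0011 -1.      0.001 ] q [0.3  0.52 1.71 0.   0.9  0.8 ]
F [-0.2  0.2 -1.6] T [-0.12  0.06 -0.03] grip 17.7
x 0.06 y 2.18 z -0.05 | ax -0.001 ay -0.002 az -0.001
```

Call:
apply_moves:
  plan:
    - {"x": 0.03, "y": 0.8, "z": -0.05, "ax": 0, "ay": 0, "az": 0, "grip": 1}
    - {"x": 0.03, "y": 1.5, "z": -0.05, "ax": 0, "ay": 0, "az": 0, "grip": 1}
    - {"x": 0.03, "y": 2, "z": -0.05, "ax": 0, "ay": 0, "az": 0, "grip": 1}
    - {"x": 0.03, "y": 2.15, "z": -0.05, "ax": 0, "ay": 0, "az": 0, "grip": 1}

```text
time_s: 30.2
ee_pos: [0.5235, 0.21, 0.0784]
ee_rot: [[-0.479, 0.001, 0.878], [-0.878, 0.0, -0.479], [-0.001, -1.0, 0.001]]
ft_force: [-3.1, 0.2, 6.6]
grip_width: 0.0174
```

```bash
python3 mv.py .5235 .2098 .0780 -28.5
```

```text
t 30.2 pos [523.5 210.   78.4] jaw -28.64 tilt [-7.e-04 -1.e+00  6.e-04] q [0.3  0.56 1.73 0.   0.86 0.8 ]
F [-3.1  0.2  6.6] T [-0.17  0.88 -0.  ] grip 17.4
x 0.02 y 0.04 z 0.01 | ax -0.001 ay -0.002 az -0.001
```

On the pocket floor (Fz +6.6 N at the expected height). Releasing.

Call:
apply_moves:
  plan:
    - {"x": 0, "y": 0, "z": 0, "ax": 0, "ay": 0, "az": 0, "grip": 3.6}
    - {"x": 0, "y": 0, "z": 0, "ax": 0, "ay": 0, "az": 0, "grip": 3.6}
    - {"x": 0, "y": 0, "z": 0, "ax": 0, "ay": 0, "az": 0, "grip": 3.6}
    - {"x": 0, "y": 0, "z": 0, "ax": 0, "ay": 0, "az": 0, "grip": 3.6}

```text
time_s: 30.6
ee_pos: [0.5237, 0.2101, 0.0786]
ee_rot: [[-0.479, 0.001, 0.878], [-0.878, 0.0, -0.479], [-0.001, -1.0, 0.001]]
ft_force: [0.1, 0.1, 1.0]
grip_width: 0.036
```

Call:
apply_moves:
  plan:
    - {"x": 0, "y": -1.5, "z": 0, "ax": 0, "ay": 0, "az": 0, "grip": 3.6}
    - {"x": 0, "y": -4, "z": 0, "ax": 0, "ay": 0, "az": 0, "grip": 3.6}
    - {"x": 0, "y": -9, "z": 0, "ax": 0, "ay": 0, "az": 0, "grip": 3.6}
    - {"x": 0, "y": -14, "z": 0, "ax": 0, "ay": 0, "az": 0, "grip": 3.6}
    - {"x": 0, "y": -16, "z": 0, "ax": 0, "ay": 0, "az": 0, "grip": 3.6}

```text
time_s: 31.1
ee_pos: [0.5248, 0.2104, 0.2437]
ee_rot: [[-0.479, 0.008, 0.878], [-0.878, 0.002, -0.479], [-0.006, -1.0, 0.006]]
ft_force: [-0.3, 0.7, -0.8]
grip_width: 0.036
```

```bash
python3 mv.py .35 .36 .24 28
```

```text
t 31.1 pos [524.8 210.4 243.7] jaw -28.64 tilt [-0.0058 -1.      0.0055] q [0.3  0.35 1.59 0.   1.2  0.8 ]
F [-0.3  0.7 -0.8] T [-0.14  0.06  0.02] grip 36.0
x -4.75 y 0.27 z -22.51 | ax -0.008 ay -0.988 az -0.003
```

Call:
apply_moves:
  plan:
    - {"x": -4.7, "y": 0, "z": -22.5, "ax": 0, "ay": 0, "az": 0, "grip": 3.6}
    - {"x": -4.7, "y": 0, "z": -22.5, "ax": 0, "ay": 0, "az": 0, "grip": 3.6}
    - {"x": -4.7, "y": 0, "z": -22.5, "ax": 0, "ay": 0, "az": 0, "grip": 3.6}
    - {"x": -4.7, "y": 0, "z": -22.5, "ax": 0, "ay": 0, "az": 0, "grip": 3.6}
    - {"x": -4.7, "y": 0, "z": -22.5, "ax": 0, "ay": 0, "az": 0, "grip": 3.6}

```text
time_s: 31.6
ee_pos: [0.3474, 0.3611, 0.2431]
ee_rot: [[-0.478, 0.008, 0.878], [-0.878, 0.003, -0.478], [-0.006, -1.0, 0.005]]
ft_force: [1.0, 0.9, 0.6]
grip_width: 0.0364
```

```bash
python3 - <<'E'
from h import *
cap('top','t15');cap('scene','s15')
print(np.round(get_state()['ft_force'],1), get_state()['time_s'])
E
sed "s/t0.png/t15.png/;s/s0.png/s15.png/;s/rect.png/rect15.png/" hexfit.py > hf15.py; python3 hf15.py
sed "s/t0\./t15./g;s/W.npy/W15.npy/" m.py > m15.py; python3 m15.py | head -12
```

```text
[ 0.2 -0.6  0.7] 31.7
top [ 7.9800e-01 -1.5070e+00 -1.8900e-01  3.4366e+01 -1.0000e-02] 49.17391470970266 0.023347811192547613
top [ 8.0100e-01 -1.5030e+00  8.6300e-01  3.4369e+01 -1.4000e-02] 49.45587662785946 0.0233476336537319
top [ 7.9900e-01 -1.5080e+00  8.6000e-01  3.4368e+01 -1.0000e-02] 49.25940541551199 0.02334742039534781
top [ 8.0200e-01 -1.5080e+00  8.5900e-01  3.4364e+01 -1.0000e-02] 49.23672577325169 0.023347541914408017
world 516.2993567473483 -236.30780658569742
orange hsv [ 15 182 230] [ 23 174 231] depth z [0.52265785 0.20691498 0.10309173]
o 196 [0.10063551 0.1034859  0.10623379]
minrect mm ((522.9688110351562, 208.5408477783203), (58.83198165893555, 17.268688201904297), 60.96886444091797) mean [0.52280533 0.20861772]
axis ang -2.0768692
y 191 [0.1006488  0.10346866 0.10600062]
minrect mm ((527.4512939453125, 288.9884033203125), (58.046688079833984, 16.819622039794922), 65.27304077148438) mean [0.5274327  0.28904012]
axis ang 1.1313106
g 166 [0.10157108 0.10367425 0.10610176]
minrect mm ((518.1700439453125, 130.07420349121094), (56.37024688720703, 15.032502174377441), 71.30799865722656) mean [0.5183046  0.13017096]
axis ang 1.2319121
block 1005 0.06992595499976549
((514.8648681640625, -234.6856689453125), (84.236083984375, 85.3775405883789), 3.826000690460205)
```

View pics/s15.png

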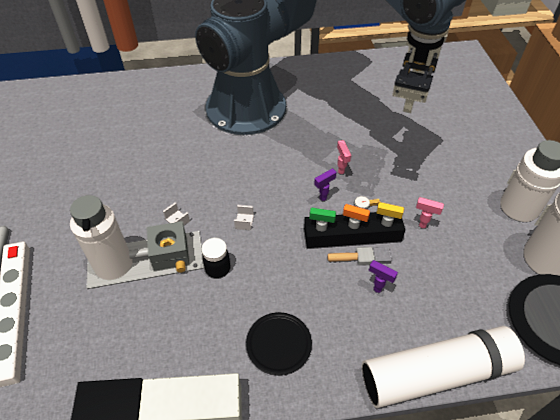

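View pics/t15.png

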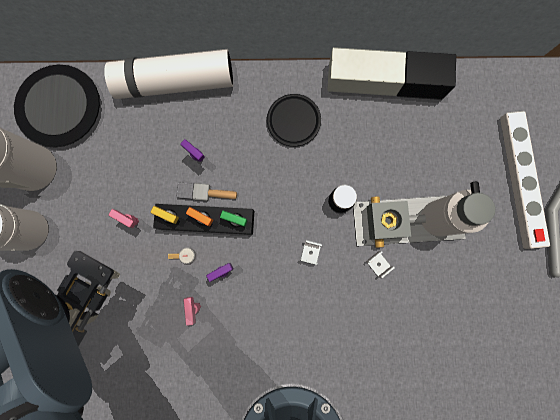

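```bash
python3 -c "
from plant import sign_off
print(sign_off())"
```

```text
the job is handed in; nothing more can be done
None
```

I turned the brass screw clockwise to its stop with the orange key, then put the key back in its middle rack pocket. I handed the job in at about 32 s of the 72 s allowed.

**Tightening:** I took the orange key from the middle pocket and seated it fully in the socket, at the expected depth. I turned in strokes, lifting and re-indexing the key between them. The last two checks show the screw at its stop:
- The final push reached about 0.39 N m, against about 0.1 N m while the screw was turning freely.
- The camera reading of the hex stayed the same (about 49°, repeating every 60°) before and after that push, and again at the end.

**What disagreed:**
- **Over-pushing:** I pushed one earlier stroke too far and the torque suddenly dropped. The key had probably slipped or jammed in the socket.
- **Screw moved back:** unwinding after that stroke seems to have dragged the screw back about 15°. I turned it tight again, opened the fingers before each withdrawal and checked again.
- **Key angle:** at the last withdrawals the key stood 17–23° from the hex, more than the stated 10° of play. I put this down to jamming in the socket; it is not confirmed.
- **Total turn:** the camera shows about 155°, assuming the strokes were counted correctly. This would put the screw's start near 0.2 rad, within the stated range.

**Final pictures:** The orange key stands upright in its pocket, its handle top at about 103 mm and within about 1 mm of where it started. The green and yellow keys and the manifold block measured as at the start, and nothing else looks moved. The gripper is open and clear of everything.

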